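# Unlock and open the combination medicine drawer

### The job

Open the locked medicine drawer at the bottom of the white tray organizer: roll its three thumbwheels, left to right, to 4-1-7 on the index lines, push the release slide all the way toward the wheels, then pull the drawer out to its stop. Leave the wheels on the code and the slide pushed across, and do not disturb the things standing around or lying in the trays.

Things in the scene. Friction and masses are not known exactly. Their poses are not given: they have to be found in the camera images.
- organizer: White plastic three-tier stacking organizer fixed to the shelf, 281 mm wide (its y), 180 deep (x), 208 high (z). Origin: middle of its underside; x points to its back, y to its left, z up. Lowest tier: a drawer. Open trays above: floors at z 92 and 176 mm, walls to 32 mm and front lips to 16 mm above them. Trays' front edges at x -90 mm crowd a tool held upright over the wheels.
- slope_top (a point): Middle of the upper edge of the drawer's front (shut: organizer x -90, z 85 mm), axes as the organizer's. The front is a solid white wedge 279 mm wide; its face runs 107 mm down toward the robot, 40 degrees from level. Up the slope = (0.766, 0, 0.643), out of the face = (-0.643, 0, 0.766) in organizer axes. Handle, wheels and slide sit on it and travel with the drawer.
- drawer (a joint): How far the drawer is pulled out, along the organizer's -x, m: 0 shut (up to 2 mm of play while locked), 0.10 at its stop. About 1.5 N of friction plus 6 N per m/s; stays where left.
- handle (a point): Middle of the aluminium bar handle at the left of the drawer's front: round bar 10 mm thick, 60 mm long, along the organizer's y, its centre 30 mm off the face on two end posts; 62 mm down the slope, 95 mm left of the middle. Axes as the organizer's.
- release_tab (a point): Middle of the outer end of the grey ribbed release slide, right of the wheels: a tab 12 mm wide (along y), 22 mm along the slope, standing 16 mm out of the face. When locked it is 100 mm right of the middle and 35 mm down the slope, level with the wheels. It is pushed sideways.
- release (a joint): Travel of the release slide toward the wheels (organizer's +y), m: 0 locked, 0.016 at its unlocked stop; about 1.5 N of friction, stays where left. Its bolt is blocked after about 1 mm unless all three wheels show the code; the drawer is free once it is past 0.0125.
- wheel_left (a joint): Angle of the left thumbwheel, rad, turning without end: 0 shows numeral 0 at the index line, each 0.628 more the next numeral (modulo 6.283), so 4 is at 2.513. Grows as the outer rim rolls up the slope (away from the robot). Clicks into each numeral: let go between two it springs to the nearer; about 1.5 N at its soft rubber rim turns it.
- index_left (a point): Outermost point of the left thumbwheel's rim at the index line (dark dashes on both sides), where the numeral is read. White disc 28 mm across, 14 wide, axle along y, dark numerals 0-9 round its rim, upright as seen from the robot. Stands 6 mm out of the face, 35 mm down the slope; wheels 32 mm apart, the middle one at the drawer's middle. Axes as the organizer's.
- code_left (a point): Middle of the numeral 4 on the rim of the left thumbwheel (turns with the wheel).
- wheel_mid (a joint): Angle of the middle thumbwheel, rad, turning without end: 0 shows numeral 0 at the index line, each 0.628 more the next numeral (modulo 6.283), so 1 is at 0.628. Grows as the outer rim rolls up the slope (away from the robot). Clicks into each numeral: let go between two it springs to the nearer; about 1.5 N at its soft rubber rim turns it.
- index_mid (a point): Outermost point of the middle thumbwheel's rim at the index line (dark dashes on both sides), where the numeral is read. White disc 28 mm across, 14 wide, axle along y, dark numerals 0-9 round its rim, upright as seen from the robot. Stands 6 mm out of the face, 35 mm down the slope; wheels 32 mm apart, the middle one at the drawer's middle. Axes as the organizer's.
- code_mid (a point): Middle of the numeral 1 on the rim of the middle thumbwheel (turns with the wheel).
- wheel_right (a joint): Angle of the right thumbwheel, rad, turning without end: 0 shows numeral 0 at the index line, each 0.628 more the next numeral (modulo 6.283), so 7 is at 4.398. Grows as the outer rim rolls up the slope (away from the robot). Clicks into each numeral: let go between two it springs to the nearer; about 1.5 N at its soft rubber rim turns it.
- index_right (a point): Outermost point of the right thumbwheel's rim at the index line (dark dashes on both sides), where the numeral is read. White disc 28 mm across, 14 wide, axle along y, dark numerals 0-9 round its rim, upright as seen from the robot. Stands 6 mm out of the face, 35 mm down the slope; wheels 32 mm apart, the middle one at the drawer's middle. Axes as the organizer's.
- code_right (a point): Middle of the numeral 7 on the rim of the right thumbwheel (turns with the wheel).
- toothbrush: Grey electric toothbrush handle standing upright beside the organizer, 29 mm thick, 189 mm high; origin at its foot. Leave alone.
- tin: Closed round aluminium lip balm tin, 49 mm across, 18 mm high; origin at its underside. Leave alone.
- lens_case: White twin-well contact lens case, 68 by 30 by 16 mm; origin at its underside. Leave alone.
- floss: White rounded dental floss box, 48 by 42 by 17 mm; origin at its underside. Leave alone.
- comb: Green plastic comb, 170 mm long, lying in the middle tray; origin at its underside. Leave alone.
- tweezers: Chrome tweezers, 100 mm long, lying in the top tray; origin at its underside. Leave alone.
- tumbler: Glass tumbler, 72 mm across, 95 mm high; origin at its foot. Leave alone.
- cream_jar: Cream jar, 60 mm across, 48 mm high; origin at its foot. Leave alone.

How it is judged:
On the way, in this order (a step that is already met when the one before it is completed fails the run):
1. all three wheels show the code 4-1-7 while the drawer is still locked (distance between code_left and index_left below 0.003 m and distance between code_mid and index_mid below 0.003 m and distance between code_right and index_right below 0.003 m and value of joint release below 0.004 m and value of joint drawer below 0.006 m), for 0.2 s.
2. the release slide is pushed fully toward the wheels, with the drawer still shut (value of joint release above 0.0135 m and value of joint drawer below 0.02 m), for 0.1 s.
3. the drawer is pulled out to its stop (value of joint drawer above 0.092 m), for 0.1 s.
At the end, for the whole second after the job is handed in: The drawer is out to its stop (at least 92 of 100 mm) and at rest, the release slide is still at its unlocked end (at least 13.5 of 16 mm), and numerals 4, 1, 7 stand within 3 mm of the index points of the left, middle and right wheels (distance between code_left and index_left below 0.003 m and distance between code_mid and index_mid below 0.003 m and distance between code_right and index_right below 0.003 m and value of joint drawer above 0.092 m and value of joint release above 0.0135 m and velocity of joint drawer between -0.01 and 0.01 m/s); the robot touches nothing.
It fails at once if a bystander is pushed more than 25 mm from its place (distance of any of toothbrush, tin, lens_case, floss, comb, tweezers, tumbler, cream_jar from where it was at the start of the episode above 0.025 m).
It fails at once if the toothbrush handle or the tumbler is tipped over (angle between any of toothbrush, tumbler's own z axis and vertical above 0.5 rad).
It also fails if it takes over 61 s, if anything falls off the work surface, if the arm or the gripper's body presses on something with over 40 N, if the wrist force passes 120 N, or if a joint passes its speed limit or range.

### The arm

A 7-joint arm with a two-finger parallel gripper is mounted at the origin on the work surface. World frame = base frame: x ahead of the robot, y to its left, z up, the work surface at z = 0. Lengths are in m, angles in rad, forces in N, time in s.
With the tool pointing down it reaches from about 0.425 to 0.925 m from the base axis. Payload 6.8 kg.
Tool frame: the origin (TCP) lies between the finger pads; the fingertips stand 22 mm ahead of it and the grasp point (between the pads) lies 3 mm ahead of it (bot.tip_reach is the distance from the TCP to the fingertips, in m); z points along the fingers, x is the direction in which the jaws open and shut, and the axes are right-handed (so a half turn about z gives the same grasp; the last joint's range is limited). The gripper opens to 85 mm and grips with 20 to 120 N. Pads are 22 mm wide; open, the fingers measure 114 mm over their backs; the gripper's body (76 mm by 85 mm) begins 54 mm behind the grasp point. The pads swing forward as they close: fully open they stand 13 mm farther back than shut.
Start: joints at [-1.314, 0.477, 0.022, 1.555, -0.011, 1.109, -0.083], TCP at [0.241, 0.631, 0.253] pointing down, gripper open.
Joint ranges: [-2.96, 2.96], [-0.34, 2.1], [-1.41, 1.46], [0.24, 2.44], [-1.37, 4.51], [0.17, 1.92], [-2.96, 2.96]. Speed limits (rad/s): [2.39, 2.39, 3.14, 3.14, 3.14, 3.14, 3.14].

### API

Orientations are given as a unit quaternion [w, x, y, z].
In Python, from station import bot gives the robot as it stands.
- The arm moves only by the tool step_arm, never from a script. Its argument "targets" is a list of rows, each a list of 5 numbers: the shift along the tool's x, y, z in mm, then the turn about the tool's z in degrees, then the closure, from 0 (fully open) to 1 (shut). In form: [[dx, dy, dz, spin, jaw], ...]. A call has 1 to 20 rows; each row is the pose to reach, as a shift and turn from the pose commanded when the call began, along the tool's axes at that moment; what a row does not reach only later rows make up. A row lasts 1/12 s, in which the tool goes at most 41.7 mm and 7.16 degrees, less where a joint would pass 70% of its speed; a pose out of reach is approached as far as the arm can. A call with a gripper value outside its range is refused whole. The fingers move at their own pace and stop on an object; "newtons" is the grip in N (left out, the last holds). Time passes only in rows, so rows that repeat a pose let the fingers close. It gives the time, the measured TCP pose, the force and the opening at its end, in the units of the state.
- bot.get_obs(): the state, without advancing time (a new reading comes with each control period).
- bot.read_camera(name): name is "side" or "top" or "wrist"; returns a dict with "frame" (480x640x3 uint8, red, green, blue), "z_map" (480x640 float32, m along the optical axis (not along the pixel's ray), 0 where there is no reading), "fov_y" (degrees; the focal length in pixels is half the picture's height over the tangent of half this angle, whatever the lens; pixels are square), "cx", "cy" (the principal point, pixels), "R" (3x3) and "t" (3): a world point X has camera coordinates R X + t. Camera axes: x right, y down, z forward; pixel columns grow to the right and rows downward; lengths in m; the calibration is good to about 2 mm. A picture is of the moment at which its call begins.
- bot.hand_in(): hands the job in, once; it reports no verdict.
The state is a dict: "t": time; "q": joint angles; "joint_vel": joint speeds; "joint_torque": joint torques, N m; "eef_pos": TCP position; "tool_rot": TCP orientation; "contact_force": force on the tool from outside, world axes, zero at the start; "torque": the same for the moment, N m; "gripper_width": opening from 0.0 (shut) to 1.0 (fully open).
Only numpy, scipy, OpenCV 4.12 (cv2) and the standard library are available. Lean on these libraries where they do the work, as an engineer would, in place of code of your own. Each camera call takes 0.05 s, during which the arm holds its last target.

## Working session

There is one attempt and no reset: what is moved stays moved. The work goes in short steps, Python scripts to look and compute and a tool call to move; the robot and the scene stay as the last step left them, time stands still between calls to the robot, and variables do not carry over. Pictures are saved under pics/ and viewed, and the job is handed in when it is done.

Besides the shell and the picture viewer there is one more tool, called after "Emit:" as a command line: name --pt "numbers of a row" for each row, then --argument value for the rest. step_arm: Moves the arm, as the interface text tells. Its arguments: {"type":"object","properties":{"targets":{"type":"array"},"newtons":{"type":"number"}},"required":["targets"]}

```bash
ls; mkdir -p pics
python3 - <<'E'
from station import bot
import cv2,numpy as np
o=bot.get_obs(); print({k:np.round(v,3) for k,v in o.items()})
for n in ["side","top","wrist"]:
    c=bot.read_camera(n); cv2.imwrite(f"pics/{n}0.png",c["frame"][:,:,::-1]); print(n,c["fov_y"],c["cx"],c["cy"],np.round(c["R"],3),np.round(c["t"],3))
    np.savez(f"{n}0.npz",**c)
E
```

```text
pics
{'t': np.float64(0.0), 'q': array([-1.314,  0.478,  0.022,  1.556, -0.011,  1.109, -0.083]), 'joint_vel': array([-0.001,  0.001, -0.001, -0.002, -0.   ,  0.   , -0.001]), 'joint_torque': array([-1.0000e-03, -5.9645e+01,  1.6080e+00, -2.8120e+01,  1.3000e-02,
        9.0000e-03,  0.0000e+00]), 'eef_pos': array([0.241, 0.63 , 0.252]), 'tool_rot': array([ 0.001,  0.824,  0.567, -0.001]), 'contact_force': array([-0.473,  0.468,  0.56 ]), 'torque': array([ 0.026, -0.008, -0.027]), 'gripper_width': np.float64(1.003)}
side 51.47410328022633 317.12182409261226 233.87966278617893 [[ 0.801 -0.599 -0.007]
 [-0.456 -0.602 -0.655]
 [ 0.388  0.528 -0.755]] [-0.485  0.355  1.123]
top 51.279735551816096 317.87540603332104 237.52845875141162 [[ 0.015 -0.999  0.031]
 [-0.985 -0.02  -0.171]
 [ 0.172 -0.028 -0.985]] [-0.036  0.604  1.139]
wrist 59.420704172051614 319.79927431349273 241.36016308390793 [[ 0.357  0.934 -0.002]
 [ 0.9   -0.343  0.27 ]
 [ 0.252 -0.098 -0.963]] [-0.673 -0.034  0.38 ]
```

View pics/side0.png

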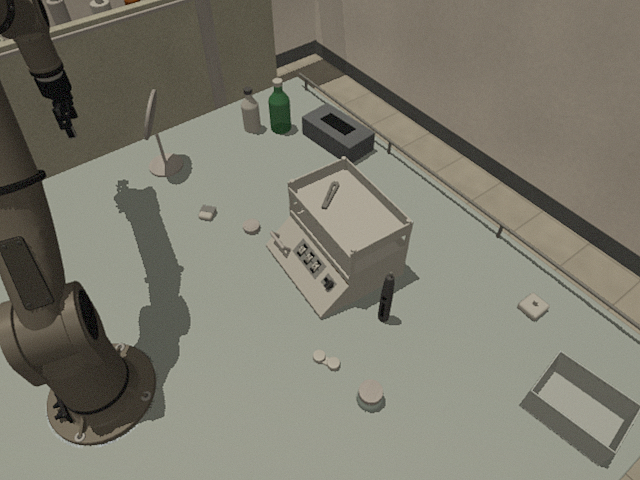

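View pics/top0.png

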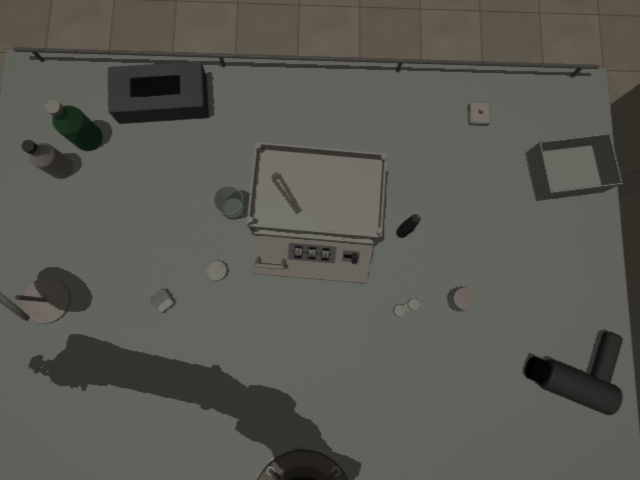

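View pics/wrist0.png

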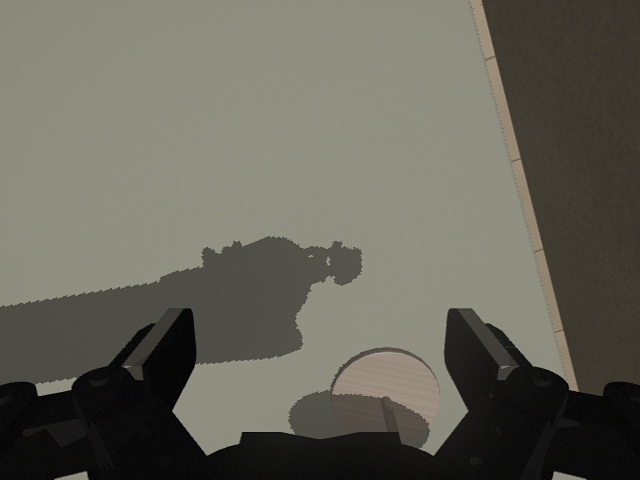

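The side view shows the organizer near (345,240) with the toothbrush to its right. The top view has the wheels near (312,253), the handle near (270,265) and the slide near (350,257). I'll measure the organizer pose from the top and side views.

```bash
cat > h.py <<'E'
import numpy as np, cv2
from station import bot
def load(n): return dict(np.load(n))
def K(c): return 240/np.tan(np.radians(float(c["fov_y"]))/2)
def pts(c):
    f=K(c); z=c["z_map"]; v,u=np.mgrid[:480,:640]
    P=np.stack([(u-c["cx"])/f*z,(v-c["cy"])/f*z,z],-1)
    return (P-c["t"])@c["R"]       # R^T (P-t)
def ray(c,u,v):
    f=K(c); d=np.array([(u-c["cx"])/f,(v-c["cy"])/f,1.])@c["R"]; return -c["R"].T@c["t"],d
def onz(c,u,v,z):
    o,d=ray(c,u,v); return o+d*(z-o[2])/d[2]
def proj(c,X):
    p=np.asarray(X)@c["R"].T+c["t"]; f=K(c); return np.stack([p[...,0]/p[...,2]*f+c["cx"],p[...,1]/p[...,2]*f+c["cy"]],-1)
E
python3 - <<'E'
from h import *
c=load("top0.npz");s=load("side0.npz")
cv2.imwrite("pics/topc.png",cv2.resize(c["frame"][135:295,235:435,::-1],None,fx=4,fy=3.75*4/3.75*0.9,interpolation=cv2.INTER_CUBIC)[:600])
cv2.imwrite("pics/sidec.png",cv2.resize(s["frame"][150:330,255:455,::-1],None,fx=3.3,fy=3.3,interpolation=cv2.INTER_CUBIC))
P=pts(c)
m=(c["z_map"]>0)&(P[...,0]>0.3)&(P[...,0]<1.0)&(abs(P[...,1])<.3)
for lo,hi in [(.165,.185),(.195,.22)]:
    q=m&(P[...,2]>lo)&(P[...,2]<hi); k=cv2.connectedComponents(q.astype(np.uint8))[1]
    X=P[q]; r=cv2.minAreaRect(X[:,:2].astype(np.float32)); print(lo,len(X),r,np.round(cv2.boxPoints(r),3).tolist(),np.median(X[:,2]))
print(np.median(P[m][:,2]))
E
```

```text
0.165 9861 ((0.678856372833252, -0.06118364632129669), (0.3673572242259979, 0.1793549805879593), 85.8458023071289) [[0.5759999752044678, -0.23800000548362732], [0.7549999952316284, -0.25099998712539673], [0.7820000052452087, 0.11599999666213989], [0.6029999852180481, 0.1289999932050705]] 0.17629215446342617
0.195 1012 ((0.6835604906082153, -0.018007084727287292), (0.2814522683620453, 0.1819036900997162), 86.12593078613281) [[0.5830000042915344, -0.15199999511241913], [0.7649999856948853, -0.16500000655651093], [0.7839999794960022, 0.11599999666213989], [0.6019999980926514, 0.1289999932050705]] 0.2071790576614555
0.0014591644564184844
```

View pictures.

View pics/topc.png

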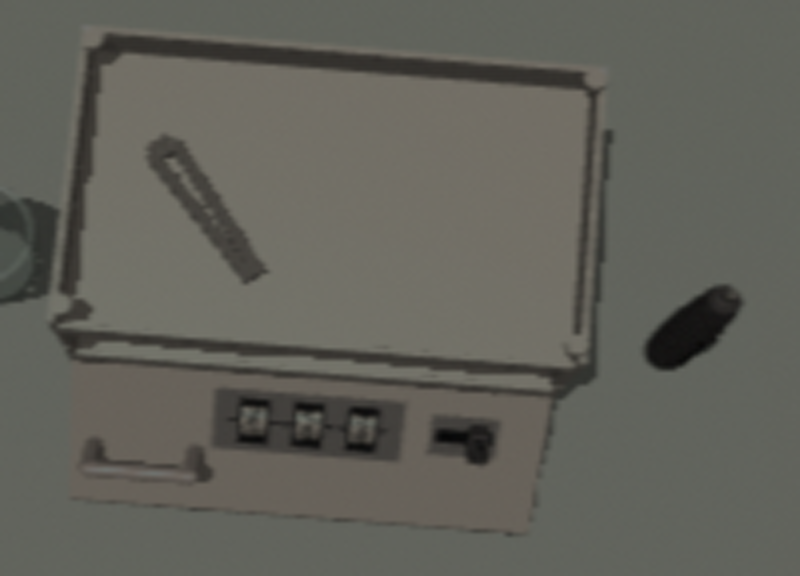

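View pics/sidec.png

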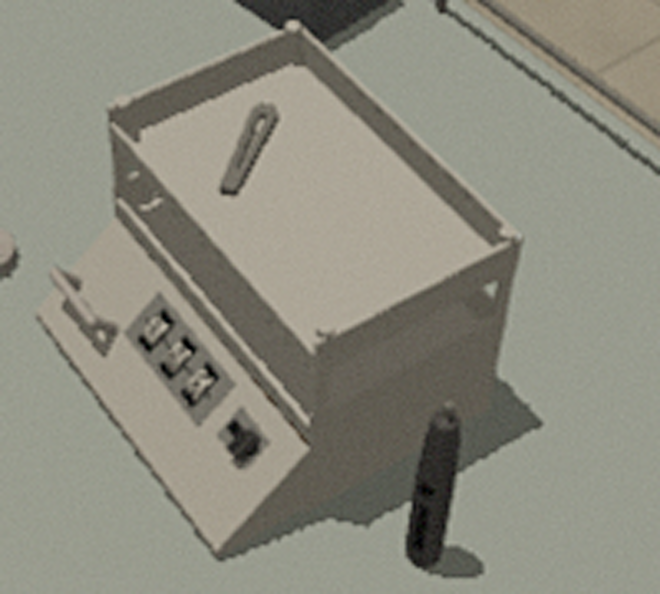

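```bash
cat >> h.py <<'E'
YAW=np.radians(-3.87); C=np.array([0.6836,-0.0180,0])
RO=np.array([[np.cos(YAW),-np.sin(YAW),0],[np.sin(YAW),np.cos(YAW),0],[0,0,1]])
def W(p): return C+RO@np.asarray(p,float)
def O(X): return (np.asarray(X)-C)@RO
ST=np.array([-.09,0,.085]); UP=np.array([.766,0,.643]); OUT=np.array([-.643,0,.766]); Y=np.array([0,1.,0])
def F(down,left,out): return ST-UP*down*1e-3+OUT*out*1e-3+Y*left*1e-3
E
python3 - <<'E'
from h import *
for n in ["top","side"]:
    c=load(n+"0.npz"); P=O(pts(c))
    for nm,a in dict(il=(35,32,6),im=(35,0,6),ir=(35,-32,6),tab=(35,-100,16),handle=(62,95,30),botR=(107,-139,0),botL=(107,139,0)).items():
        X=W(F(*a)); print(n,nm,np.round(X,4),np.round(proj(c,X),1))
    # slope plane check
    d=(P-ST)@UP; o=(P-ST)@OUT
    m=(d<-.075)&(d>-.1)&(abs(P[...,1])<.12)&(abs(o)<.012); print(n,"face off",np.median(o[m]),m.sum())
    A=np.c_[d[m],P[m][:,1],np.ones(m.sum())]; print(np.linalg.lstsq(A,o[m],rcond=None)[0])
o=bot.get_obs()
from scipy.spatial.transform import Rotation as Q
w,x,y,z=o["tool_rot"]; T=Q.from_quat([x,y,z,w]).as_matrix(); print(np.round(T,3),bot.tip_reach)
c=load("wrist0.npz"); print("wrist cam in tool", T.T@(-c["R"].T@c["t"]-o["eef_pos"]), np.round(c["R"]@T,3))
E
```

```text
top il [0.5654 0.0221 0.0671] [297.5 252.6]
top im [ 0.5632 -0.0099  0.0671] [311.1 253.8]
top ir [ 0.561  -0.0418  0.0671] [324.7 255. ]
top tab [ 0.55   -0.1092  0.0748] [353.8 259.8]
top handle [0.5336 0.0874 0.0681] [269.  265.6]
top botR [ 0.5026 -0.1451  0.0162] [366.  282.5]
top botL [0.5214 0.1323 0.0162] [251.6 272.7]
top face off 0.0002635610635543406 753
[ 0.00139117 -0.00024715  0.00030317]
side il [0.5654 0.0221 0.0671] [299.5 249.1]
side im [ 0.5632 -0.0099  0.0671] [305.9 257.2]
side ir [ 0.561  -0.0418  0.0671] [312.6 265.4]
side tab [ 0.55   -0.1092  0.0748] [325.3 283.1]
side handle [0.5336 0.0874 0.0681] [275.5 239.3]
side botR [ 0.5026 -0.1451  0.0162] [318.7 315.9]
side botL [0.5214 0.1323 0.0162] [264.2 243.6]
side face off -0.0017190400031134522 689
[ 0.0020646  -0.00057115 -0.00143525]
[[ 0.357  0.934 -0.   ]
 [ 0.934 -0.357 -0.001]
 [-0.001  0.    -1.   ]] 0.022
wrist cam in tool [-0.00039199 -0.07009955 -0.1211232 ] [[ 1.    -0.     0.001]
 [ 0.     0.963 -0.27 ]
 [-0.001  0.27   0.963]]
```

Run:
```python
from h import *
s=load("side0.npz");t=load("top0.npz"); P=pts(s); 
for n,c,b in [("mirror side",s,(135,75,190,180)),("mirror top",t,(0,270,75,325)),("brush top",t,(390,205,425,245)),("tin",t,(205,258,230,283)),("tumbler",t,(212,185,248,220))]:
    Q=pts(c)[b[1]:b[3],b[0]:b[2]].reshape(-1,3); Q=Q[(Q[:,2]>.012)&(Q[:,2]<.6)]
    print(n,len(Q),np.round(np.percentile(Q,[1,50,99],axis=0),3).tolist())
T=W([-.165,-.025,.13]); e=bot.get_obs()["eef_pos"]; d=T-e
print(T); print("cur-tool-frame shift mm", 1e3*np.array([.357*d[0]+.934*d[1], .934*d[0]-.357*d[1], -d[2]]))
```

```text
mirror side 2268 [[0.408, 0.555, 0.012], [0.545, 0.9, 0.089], [0.693, 0.911, 0.268]]
mirror top 657 [[0.401, 0.556, 0.012], [0.439, 0.596, 0.092], [0.496, 0.663, 0.26]]
brush top 305 [[0.617, -0.241, 0.015], [0.625, -0.226, 0.123], [0.64, -0.219, 0.191]]
tin 316 [[0.504, 0.196, 0.013], [0.526, 0.218, 0.018], [0.548, 0.242, 0.023]]
tumbler 647 [[0.648, 0.152, 0.013], [0.694, 0.192, 0.071], [0.717, 0.221, 0.1]]
[ 0.51728892 -0.03180667  0.13      ]
cur-tool-frame shift mm [-519.55427227  494.7035318   122.56099556]
```

Emit:
step_arm --pt "-520 495 0 73 0" --pt "-520 495 0 73 0" --pt "-520 495 0 73 0" --pt "-520 495 0 73 0" --pt "-520 495 0 73 0" --pt "-520 495 0 73 0" --pt "-520 495 0 73 0" --pt "-520 495 0 73 0" --pt "-520 495 0 73 0" --pt "-520 495 0 73 0" --pt "-520 495 0 73 0" --pt "-520 495 0 73 0" --pt "-520 495 0 73 0" --pt "-520 495 0 73 0" --pt "-520 495 0 73 0" --pt "-520 495 0 73 0" --pt "-520 495 0 73 0" --pt "-520 495 0 73 0" --pt "-520 495 0 73 0" --pt "-520 495 0 73 0"

```text
t: 1.82
eef_pos: [0.5174, -0.0319, 0.253]
tool_rot: [-0.0, 0.999, -0.035, -0.0]
contact_force: [-0.0, 0.9, -0.2]
gripper_width: 1.002
```

```bash
cat >> h.py <<'E'
from scipy.spatial.transform import Rotation as Rn
def st():
    o=bot.get_obs(); w,x,y,z=o["tool_rot"]; T=RO.T@Rn.from_quat([x,y,z,w]).as_matrix()
    e=O(o["eef_pos"])*1e3
    print("t",round(float(o["t"]),2),"org mm",np.round(e,1),"yaw err deg",round(float(np.degrees(np.arctan2(T[1,0],T[0,0]))),2),"tilt",np.round(T[:2,2],4),"F(org)",np.round(RO.T@o["contact_force"],1),"w",round(float(o["gripper_width"]),2)); return e
def pic(name,cam="wrist"):
    c=bot.read_camera(cam); cv2.imwrite(f"pics/{name}.png",c["frame"][:,:,::-1]); np.savez(f"{name}.npz",**c); return c
E
python3 -c "
from h import *
st(); print(np.round(bot.get_obs()['q'],2))"
```

```text
t 1.82 org mm [-164.9  -25.1  253. ] yaw err deg -0.12 tilt [-0.0009 -0.    ] F(org) [-0.1  0.9 -0.2] w 1.0
[-0.57  0.24  0.61  1.96 -0.17  0.99  0.05]
```

Emit:
step_arm --pt "0 0 40 0 0.4" --pt "0 0 80 0 0.4" --pt "0 0 115 0 0.4" --pt "0 0 130 0 0.4" --pt "0 0 130 0 0.4" --pt "0 0 130 0 0.4"

```text
t: 2.32
eef_pos: [0.5171, -0.0301, 0.1229]
tool_rot: [-0.0, 0.999, -0.033, -0.001]
contact_force: [0.5, 0.6, 0.6]
gripper_width: 0.597
```

```bash
python3 -c "
from h import *
st(); c=pic('w1')
print(proj(c,[W(F(35,y,6)) for y in (32,0,-32)]))
cv2.imwrite('pics/w1c.png',cv2.resize(c['frame'][60:330,120:520,::-1],None,fx=2,fy=2,interpolation=cv2.INTER_CUBIC))"
```

```text
t 2.32 org mm [-165.3  -23.4  122.9] yaw err deg 0.1 tilt [-0.0021  0.0002] F(org) [0.4 0.6 0.6] w 0.6
[[432.1601736  156.83634339]
 [426.66495355 231.758585  ]
 [421.66930533 299.86962687]]
```

View pics/w1.png

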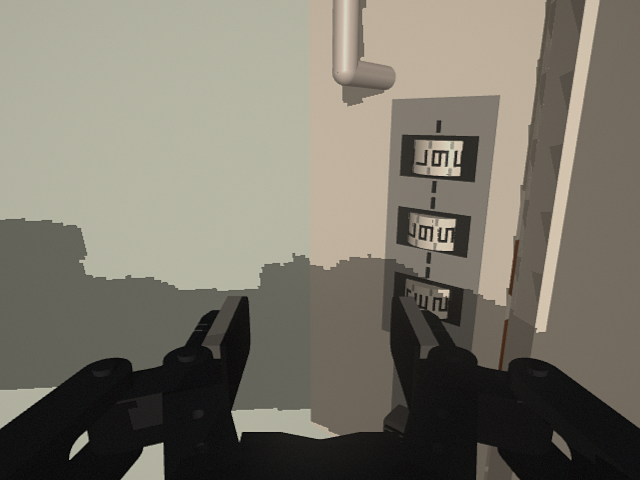

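View pics/w1c.png

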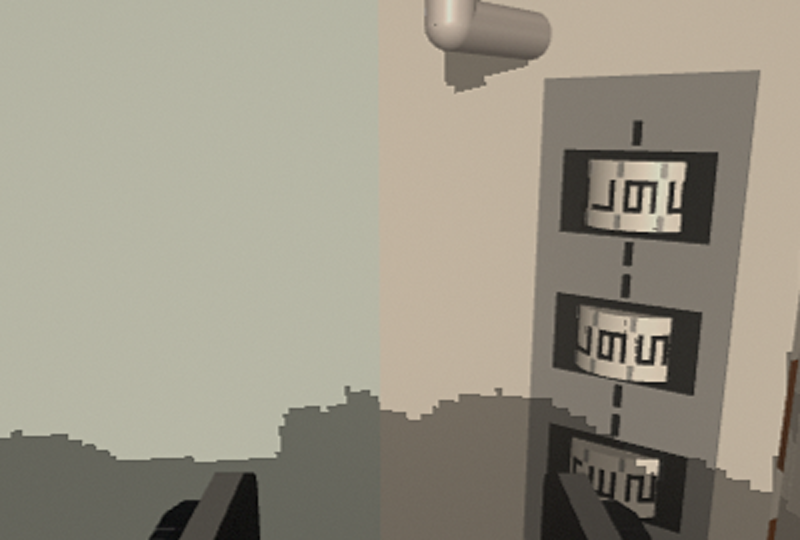

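```bash
python3 -c "
from h import *
c=load('w1.npz'); r=cv2.rotate(c['frame'][130:330,385:490,::-1],cv2.ROTATE_90_COUNTERCLOCKWISE)
cv2.imwrite('pics/w1r.png',cv2.resize(r,None,fx=4,fy=4,interpolation=cv2.INTER_CUBIC))"
```

```text
(no output)
```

View pics/w1r.png

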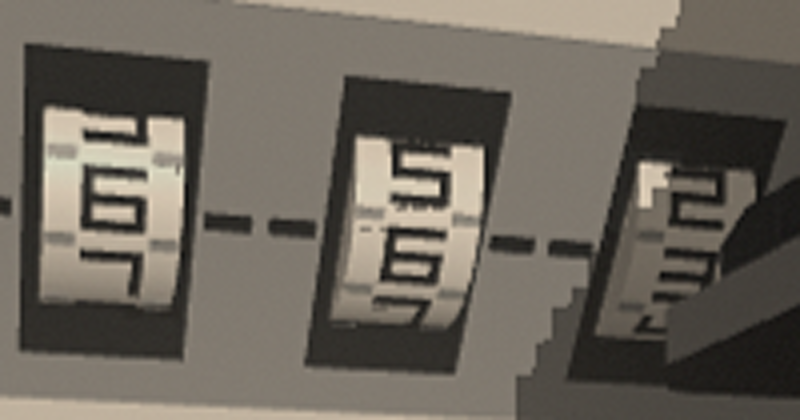

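```bash
python3 -c "
from h import *
c=load('w1.npz')
def pr(X): 
    p=proj(c,X); return np.round([ (p[1]-130)*4,(490-p[0])*4]).astype(int)
print('dashes',[tuple(pr(W(F(35,y,0)))) for y in (48,20,12,-12,-20)])
for y in (32,0,-32):
    print(y,[tuple(pr(W(F(35,y,-8)+.014*(np.cos(a)*OUT+np.sin(a)*UP)))) for a in (-.628,-.314,0,.314,.628)])
r=cv2.rotate(c['frame'][130:215,385:490,::-1],cv2.ROTATE_90_COUNTERCLOCKWISE)
cv2.imwrite('pics/w1l.png',cv2.resize(r,None,fx=7,fy=5.7,interpolation=cv2.INTER_CUBIC))
"
```

```text
dashes [(np.int64(-53), np.int64(194)), (np.int64(217), np.int64(215)), (np.int64(290), np.int64(220)), (np.int64(500), np.int64(237)), (np.int64(566), np.int64(242))]
32 [(np.int64(102), np.int64(291)), (np.int64(105), np.int64(267)), (np.int64(107), np.int64(231)), (np.int64(109), np.int64(189)), (np.int64(110), np.int64(144))]
0 [(np.int64(391), np.int64(310)), (np.int64(399), np.int64(287)), (np.int64(407), np.int64(253)), (np.int64(412), np.int64(213)), (np.int64(415), np.int64(171))]
-32 [(np.int64(654), np.int64(326)), (np.int64(668), np.int64(305)), (np.int64(679), np.int64(273)), (np.int64(688), np.int64(235)), (np.int64(691), np.int64(195))]
```

View pics/w1l.png

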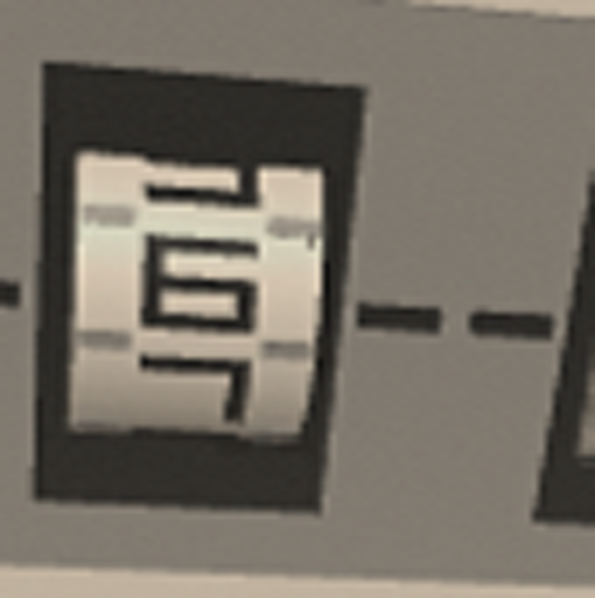

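```bash
python3 -c "
from h import *
c=load('w1.npz'); f=K(c); z=c['z_map']; v,u=np.mgrid[:480,:640]
P=np.stack([(u-c['cx'])/f*z,(v-c['cy'])/f*z,z],-1)*1e3
RT=np.array([[1,0,.001],[0,.963,-.27],[-.001,.27,.963]])
T=P@RT+np.array([-.4,-70.1,-121.1])  # tool frame
for vv in (298,302,306,310,320,330,345):
    print(vv,[(uu,*np.round(T[vv,uu]).astype(int)) for uu in range(384,460,6)])
"
```

```text
298 [(384, np.int64(32), np.int64(14), np.int64(74)), (390, np.int64(34), np.int64(13), np.int64(71)), (396, np.int64(26), np.int64(-13), np.int64(12)), (402, np.int64(28), np.int64(-13), np.int64(12)), (408, np.int64(30), np.int64(-13), np.int64(12)), (414, np.int64(42), np.int64(7), np.int64(57)), (420, np.int64(45), np.int64(6), np.int64(55)), (426, np.int64(47), np.int64(5), np.int64(53)), (432, np.int64(50), np.int64(5), np.int64(53)), (438, np.int64(52), np.int64(5), np.int64(52)), (444, np.int64(55), np.int64(5), np.int64(53)), (450, np.int64(57), np.int64(5), np.int64(53)), (456, np.int64(60), np.int64(4), np.int64(51))]
302 [(384, np.int64(32), np.int64(16), np.int64(74)), (390, np.int64(34), np.int64(15), np.int64(72)), (396, np.int64(25), np.int64(-12), np.int64(10)), (402, np.int64(27), np.int64(-12), np.int64(9)), (408, np.int64(29), np.int64(-12), np.int64(10)), (414, np.int64(31), np.int64(-13), np.int64(9)), (420, np.int64(45), np.int64(8), np.int64(56)), (426, np.int64(47), np.int64(7), np.int64(53)), (432, np.int64(50), np.int64(7), np.int64(53)), (438, np.int64(52)
[... 2695 characters left out ...]
56, np.int64(61), np.int64(19), np.int64(50))]
345 [(384, np.int64(32), np.int64(40), np.int64(73)), (390, np.int64(25), np.int64(8), np.int64(16)), (396, np.int64(25), np.int64(2), np.int64(6)), (402, np.int64(25), np.int64(-4), np.int64(-4)), (408, np.int64(25), np.int64(-8), np.int64(-11)), (414, np.int64(25), np.int64(-12), np.int64(-19)), (420, np.int64(27), np.int64(-12), np.int64(-19)), (426, np.int64(28), np.int64(-13), np.int64(-20)), (432, np.int64(30), np.int64(-12), np.int64(-19)), (438, np.int64(31), np.int64(-12), np.int64(-19)), (444, np.int64(33), np.int64(-13), np.int64(-20)), (450, np.int64(34), np.int64(-14), np.int64(-21)), (456, np.int64(61), np.int64(26), np.int64(49))]
```

Emit:
step_arm --pt "5 7 15 0 0.4" --pt "10 7 30 0 0.4" --pt "10 7 32 0 0.4" --pt "10 7 32 0 0.4" --pt "10 7 32 0 0.4"

```text
t: 2.78
eef_pos: [0.5254, -0.0388, 0.0916]
tool_rot: [-0.0, 0.999, -0.034, -0.002]
contact_force: [-6.5, 0.3, -5.6]
gripper_width: 0.599
```

```bash
python3 -c "
from h import *
st(); c=pic('w2')"
```

```text
t 2.78 org mm [-156.4  -31.5   91.6] yaw err deg -0.0 tilt [-0.0032  0.0007] F(org) [-6.5 -0.1 -5.6] w 0.6
```

View pics/w2.png

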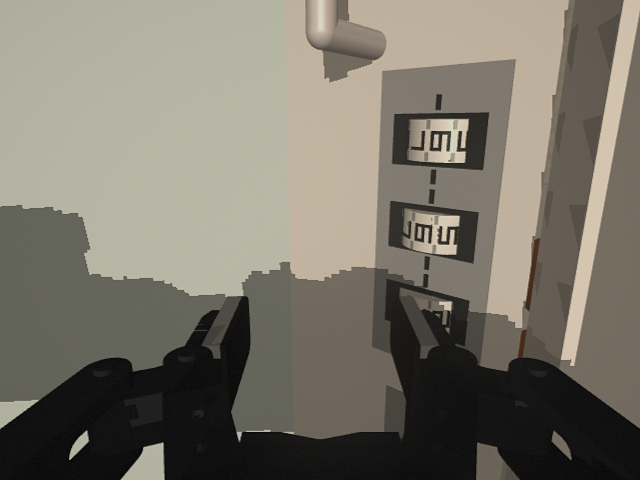

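```bash
python3 -c "
from h import *
st()
c=load('w2.npz'); f=K(c); z=c['z_map']; v,u=np.mgrid[:480,:640]
P=np.stack([(u-c['cx'])/f*z,(v-c['cy'])/f*z,z],-1)*1e3
RT=np.array([[1,0,.001],[0,.963,-.27],[-.001,.27,.963]])
T=P@RT+np.array([-.4,-70.1,-121.1])  # tool frame
for vv in (350,360,370,380,400,420,440,460,475):
    print(vv,[(uu,*np.round(T[vv,uu]).astype(int).tolist()) for uu in range(450,640,15)])
"; python3 -c "
from h import *
c=pic('s2','side')
cv2.imwrite('pics/s2c.png',cv2.resize(c['frame'][90:330,220:440,::-1],None,fx=2.5,fy=2.5,interpolation=cv2.INTER_CUBIC))"
```

```text
t 2.83 org mm [-156.4  -31.4   91.7] yaw err deg 0.0 tilt [-0.0031  0.0007] F(org) [-6.3 -1.7 -5.8] w 0.6
350 [(450, 33, -15, -26), (465, 37, -13, -23), (480, 57, 8, 13), (495, 61, 6, 10), (510, 64, 4, 7), (525, 67, 1, 2), (540, 67, -3, -6), (555, 67, -8, -14), (570, 69, -10, -17), (585, 84, -1, -1), (600, 89, -1, -2), (615, 94, 0, -1), (630, 99, 0, -1)]
360 [(450, 32, -14, -29), (465, 36, -13, -28), (480, 57, 12, 14), (495, 62, 11, 11), (510, 65, 8, 7), (525, 51, -13, -28), (540, 55, -13, -27), (555, 67, -5, -14), (570, 70, -6, -17), (585, 85, 3, -1), (600, 89, 3, -2), (615, 94, 3, -1), (630, 100, 3, -1)]
370 [(450, 31, -13, -32), (465, 34, -14, -33), (480, 41, -9, -25), (495, 44, -9, -26), (510, 45, -13, -32), (525, 48, -14, -33), (540, 51, -14, -34), (555, 56, -13, -32), (570, 70, -3, -16), (585, 85, 7, -1), (600, 90, 7, -1), (615, 95, 7, -1), (630, 100, 7, -1)]
380 [(450, 29, -14, -38), (465, 33, -14, -37), (480, 40, -8, -29), (495, 43, -9, -29), (510, 45, -11, -33), (525, 47, -13, -36), (540, 50, -13, -37), (555, 53, -14, -37), (570, 57, -13, -36), (585, 86, 11, -1), (600, 91, 1
[... 681 characters left out ...]
, 45, 3, -37), (525, 48, 2, -38), (540, 51, 1, -39), (555, 69, 20, -18), (570, 50, -9, -51), (585, 49, -13, -55), (600, 51, -14, -56), (615, 55, -12, -55), (630, 58, -13, -55)]
460 [(450, 20, -18, -66), (465, 23, -19, -66), (480, 61, 54, 11), (495, 65, 51, 8), (510, 45, 8, -38), (525, 48, 6, -40), (540, 51, 6, -40), (555, 55, 6, -40), (570, 59, 6, -39), (585, 50, -9, -55), (600, 50, -11, -58), (615, 51, -14, -61), (630, 54, -14, -61)]
475 [(450, 20, -18, -69), (465, 21, -19, -69), (480, 62, 61, 11), (495, 65, 57, 7), (510, 66, 49, -1), (525, 47, 8, -43), (540, 49, 6, -44), (555, 52, 6, -44), (570, 49, -3, -53), (585, 50, -6, -56), (600, 51, -8, -58), (615, 52, -10, -61), (630, 51, -14, -64)]
```

View pics/s2c.png

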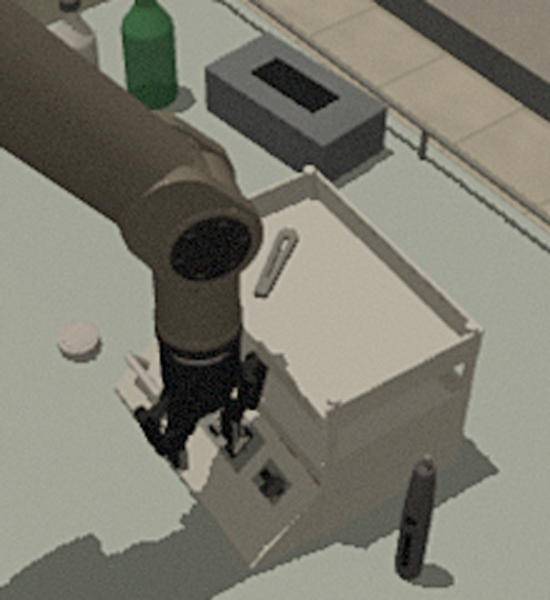

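Emit:
step_arm --pt "-4 0 0 0 0.4" --pt "-4 0 0 0 0.4" --pt "-4 0 0 0 0.4"

```text
t: 3.13
eef_pos: [0.5248, -0.0388, 0.0928]
tool_rot: [-0.0, 0.999, -0.034, 0.002]
contact_force: [-0.0, -0.4, 0.3]
gripper_width: 0.604
```

```bash
python3 -c "
from h import *
st(); o=bot.get_obs(); print(RO.T@o['torque'])"
```

```text
t 3.13 org mm [-157.1  -31.4   92.8] yaw err deg 0.0 tilt [0.0038 0.0008] F(org) [-0.  -0.4  0.3] w 0.6
[-0.02259745 -0.03498409 -0.00336679]
```

Emit:
step_arm --pt "0 0 0 0 0.4" --pt "0 0 0 0 0.4"

```text
t: 3.3
eef_pos: [0.5242, -0.039, 0.092]
tool_rot: [-0.0, 0.999, -0.034, 0.001]
contact_force: [-0.0, -1.0, 0.2]
gripper_width: 0.601
```

```bash
python3 -c "
from h import *
st(); o=bot.get_obs(); print(RO.T@o['torque'])"
```

```text
t 3.3 org mm [-157.6  -31.7   92. ] yaw err deg -0.01 tilt [0.002  0.0004] F(org) [ 0.1 -1.   0.2] w 0.6
[-0.00982525 -0.00998117  0.0334373 ]
```

```bash
python3 -c "
from h import *
t=pic('t3','top'); s=pic('s3','side')
ex=np.array([-157.6,-31.7,92])
for c in (t,s):
    P=O(pts(c))*1e3
    m=(c['z_map']>0)&(abs(P[...,1]+32)<75)&(P[...,0]<-85)&(P[...,0]>-260)&(P[...,2]>112)
    for lo in range(112,420,16):
        q=P[m&(P[...,2]>=lo)&(P[...,2]<lo+16)]
        if len(q): print(lo,len(q),'xmax',np.round(np.percentile(q[:,0],[1,98]),0),'y',np.round(np.percentile(q[:,1],[1,99])))
    print()
"
```

```text
160 4 xmax [-90. -90.] y [16. 41.]
176 32 xmax [-91. -86.] y [14. 41.]
192 12 xmax [-90. -87.] y [18. 41.]
384 5 xmax [-126. -111.] y [-66. -12.]
400 59 xmax [-191. -108.] y [-81.  23.]
416 379 xmax [-185. -113.] y [-82.  20.]

112 113 xmax [-213. -102.] y [-48. -22.]
128 154 xmax [-216.  -98.] y [-51. -20.]
144 143 xmax [-221.  -94.] y [-53. -25.]
160 223 xmax [-224.  -86.] y [-96.  -7.]
176 277 xmax [-221.  -86.] y [-104.   -4.]
192 97 xmax [-194.  -85.] y [-102.   -5.]
208 145 xmax [-194. -131.] y [-73. -27.]
224 151 xmax [-194. -131.] y [-73. -23.]
240 156 xmax [-193. -133.] y [-72. -26.]
256 141 xmax [-195. -127.] y [-75. -20.]
272 204 xmax [-195. -128.] y [-74. -17.]
288 174 xmax [-194. -131.] y [-73. -23.]
304 181 xmax [-194. -128.] y [-73. -27.]
320 179 xmax [-195. -130.] y [-73. -22.]
336 110 xmax [-197. -139.] y [-75. -31.]
352 89 xmax [-196. -140.] y [-84. -66.]
368 188 xmax [-207. -129.] y [-88. -65.]
384 269 xmax [-217. -125.] y [-89. -62.]
400 340 xmax [-226. -109.] y [-89. -17.]
416 462 xmax [-231. -113.] y [-87.  -7.]
```

Emit:
step_arm --pt "-20 0 0 0 0.2" --pt "-20 0 0 0 0.0" --pt "-20 0 0 0 0.0" --pt "-20 0 0 0 0.0" --pt "-20 0 0 0 0.0" --pt "-20 0 0 0 0.0"

```text
t: 3.9
eef_pos: [0.504, -0.0378, 0.0914]
tool_rot: [0.0, 0.999, -0.034, 0.0]
contact_force: [-0.4, -0.0, -0.3]
gripper_width: 1.001
```

```bash
cat > fp.py <<'E'
from h import *
import sys
e=st(); s=pic(sys.argv[1]+'s','side'); c=pic(sys.argv[1])
P=O(pts(s))*1e3-e; P[...,2]*=-1
m=(s['z_map']>0)&(abs(P[...,1])<60)&(abs(P[...,0])<100)&(P[...,2]<10)&(P[...,2]>-110)
for lo in range(-110,20,10):
    q=P[m&(P[...,2]>=lo)&(P[...,2]<lo+10)&(P[...,0]<0)]
    if len(q): print('z',lo,len(q),'xmin',np.round(np.percentile(q[:,0],[1,3]),0))
f=K(c); z=c['z_map']; v,u=np.mgrid[:480,:640]
P=np.stack([(u-c['cx'])/f*z,(v-c['cy'])/f*z,z],-1)*1e3
RT=np.array([[1,0,.001],[0,.963,-.27],[-.001,.27,.963]])
T=P@RT+np.array([-.4,-70.1,-121.1])
m=(z>0)&(T[...,0]>5)&(T[...,0]<75)&(T[...,2]<24)&(T[...,1]>-16)&(T[...,1]<-6)
for lo in range(-60,24,4):
    q=T[m&(T[...,2]>=lo)&(T[...,2]<lo+4)]
    if len(q): print('wz',lo,len(q),'x',np.round(np.percentile(q[:,0],[1,99]),1),'y',np.round(np.percentile(q[:,1],[1,50,99]),1))
E
python3 fp.py w4
```

```text
t 3.9 org mm [-177.8  -31.9   91.4] yaw err deg -0.03 tilt [ 0.0007 -0.0001] F(org) [-0.3 -0.  -0.3] w 1.0
z -110 24 xmin [-36. -36.]
z -100 105 xmin [-66. -66.]
z -90 88 xmin [-67. -67.]
z -80 67 xmin [-69. -69.]
z -70 61 xmin [-71. -70.]
z -60 84 xmin [-70. -70.]
z -50 72 xmin [-72. -72.]
z -40 24 xmin [-70. -69.]
z -30 12 xmin [-54. -54.]
z -20 22 xmin [-55. -54.]
z -10 16 xmin [-54. -54.]
z 0 5 xmin [-48. -48.]
wz -60 1429 x [ 5.2 40.8] y [-15.8 -12.2  -7.5]
wz -56 1040 x [ 5.2 60.9] y [-14.9 -11.4  -6.7]
wz -52 834 x [ 5.6 63.7] y [-14.1 -11.9  -8.5]
wz -48 1837 x [39.3 66.5] y [-14.8 -12.7  -6.1]
wz -44 2027 x [37.7 68. ] y [-15.1 -13.   -6.3]
wz -40 1385 x [40.3 70.1] y [-15.4 -13.2  -7.6]
wz -36 482 x [43.2 65.1] y [-15.2 -13.1  -7.5]
wz -32 526 x [41.8 53. ] y [-13.6 -10.6  -6.2]
wz -28 390 x [41.7 48.9] y [-13.1 -12.   -6.2]
wz -24 402 x [41.7 55.5] y [-12.9 -11.7  -6.1]
wz -20 389 x [41.7 55.7] y [-12.9 -11.4  -6.4]
wz -16 365 x [41.7 55.9] y [-13.  -10.9  -6.2]
wz -12 324 x [41.7 55.6] y [-12.9 -11.5  -6.5]
wz -8 301 x [41.8 55.5] y [-12.9 -11.1  -6.2]
wz -4 272 x [41.7 55.2] y [-13.  -11.6  -6.3]
wz 0 213 x [41.8 54.1] y [-12.8 -12.   -6.1]
wz 4 70 x [41.7 48.1] y [-12.2  -8.8  -6.1]
wz 8 3 x [42.  42.3] y [-8.6 -7.7 -6.3]
wz 12 22 x [72.4 75. ] y [-15.8 -11.9  -6.3]
wz 16 457 x [65.9 74.9] y [-15.8 -10.9  -6.1]
wz 20 643 x [57.  71.4] y [-15.9  -9.2  -6.1]
```

View pics/w4.png

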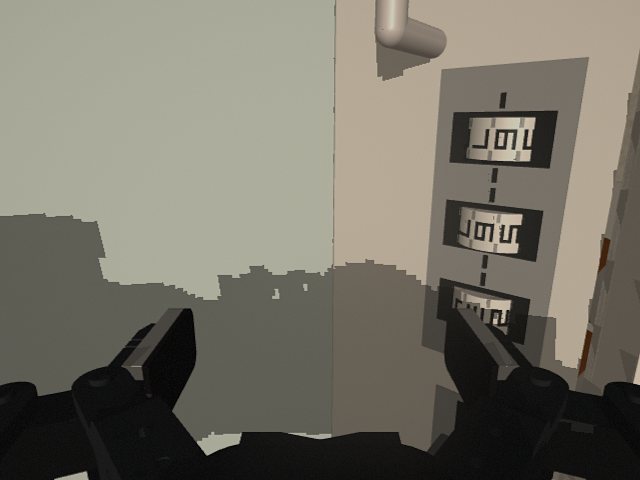

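```bash
cat > plan.py <<'E'
import numpy as np
def tcp(m,p):
    h=np.sqrt(196-(abs(m)-4.5)**2)-8-p   # out of face; p=press
    UP=np.array([.766,.643]);OUT=np.array([-.643,.766])
    return np.array([-90,85])-35*UP+h*OUT+(m-4.5)*UP+np.array([-48.3,8.5])
if __name__=="__main__":
    for m in (-13,-10,-7,-4.5,-2,0,2,4.5): print(m,np.round(tcp(m,0),1),np.round(tcp(m,-4),1))
E
python3 plan.py
```

```text
-13 [-180.5   62.1] [-183.1   65.2]
-10 [-179.4   65.4] [-181.9   68.5]
-7 [-177.6   68. ] [-180.2   71.1]
-4.5 [-175.9   69.8] [-178.4   72.9]
-2 [-173.8   71.2] [-176.4   74.3]
0 [-171.9   72.1] [-174.5   75.2]
2 [-170.7   73.8] [-173.3   76.9]
4.5 [-169.    75.6] [-171.5   78.7]
```

Emit:
step_arm --pt "0 0 12 0 0" --pt "0 0 18 0 0" --pt "0 0 18 0 0" --pt "0 0 18 0 0" --pt "0 0 18 0 0"

```text
t: 4.42
eef_pos: [0.5031, -0.038, 0.0731]
tool_rot: [0.0, 0.999, -0.034, -0.0]
contact_force: [0.8, 0.7, 0.2]
gripper_width: 1.002
```

```bash
python3 -c "
from h import *
st()"
```

```text
t 4.42 org mm [-178.7  -32.1   73.1] yaw err deg -0.05 tilt [-0.0005 -0.0002] F(org) [0.7 0.7 0.2] w 1.0
```

Emit:
step_arm --pt "0.6 0 0.8 0 0" --pt "1.3 0 1.5 0 0" --pt "1.3 0 1.5 0 0"

```text
t: 4.67
eef_pos: [0.5049, -0.0379, 0.0719]
tool_rot: [-0.0, 0.999, -0.034, 0.0]
contact_force: [-0.2, 0.5, 0.2]
gripper_width: 0.999
```

Emit:
step_arm --pt "0.6 0 0.8 0 0" --pt "0.6 0 0.8 0 0" --pt "0.6 0 0.8 0 0"

```text
t: 4.92
eef_pos: [0.5052, -0.0379, 0.071]
tool_rot: [-0.0, 0.999, -0.034, 0.0]
contact_force: [0.5, -0.1, 0.7]
gripper_width: 1.002
```

Emit:
step_arm --pt "0.6 0 0.8 0 0" --pt "0.6 0 0.8 0 0" --pt "0.6 0 0.8 0 0"

```text
t: 5.17
eef_pos: [0.5058, -0.038, 0.0702]
tool_rot: [-0.0, 0.999, -0.034, -0.0]
contact_force: [-0.7, -1.1, -0.1]
gripper_width: 1.002
```

Emit:
step_arm --pt "0.6 0 0.8 0 0" --pt "0.6 0 0.8 0 0" --pt "0.6 0 0.8 0 0"

```text
t: 5.42
eef_pos: [0.5063, -0.038, 0.0693]
tool_rot: [-0.0, 0.999, -0.034, -0.0]
contact_force: [0.3, -0.3, -0.5]
gripper_width: 1.001
```

Emit:
step_arm --pt "0.6 0 0.8 0 0" --pt "0.6 0 0.8 0 0" --pt "0.6 0 0.8 0 0"

```text
t: 5.67
eef_pos: [0.5069, -0.0381, 0.0686]
tool_rot: [-0.0, 0.999, -0.034, -0.0]
contact_force: [-0.3, 0.2, 0.6]
gripper_width: 1.004
```

```bash
python3 -c "
from h import *
st(); pic('w5')"
```

```text
t 5.67 org mm [-174.9  -31.9   68.6] yaw err deg -0.03 tilt [-0.0001  0.    ] F(org) [-0.3  0.2  0.6] w 1.0
```

View pics/w5.png

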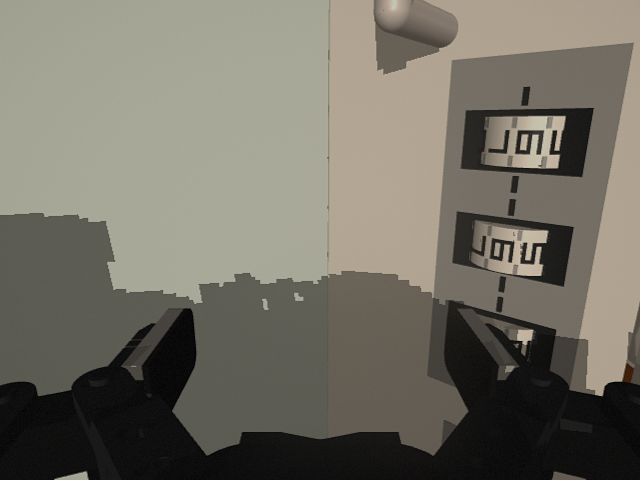

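Emit:
step_arm --pt "0.6 0 0.8 0 0" --pt "0.6 0 0.8 0 0" --pt "0.6 0 0.8 0 0"

```text
t: 5.97
eef_pos: [0.5067, -0.0381, 0.0678]
tool_rot: [-0.0, 0.999, -0.034, -0.001]
contact_force: [-3.5, 1.4, 4.9]
gripper_width: 1.004
```

Emit:
step_arm --pt "0.6 0 0.8 0 0" --pt "0.6 0 0.8 0 0" --pt "0.6 0 0.8 0 0"

```text
t: 6.22
eef_pos: [0.5058, -0.038, 0.0666]
tool_rot: [-0.0, 0.999, -0.034, -0.002]
contact_force: [-7.6, 1.6, 6.8]
gripper_width: 1.001
```

Emit:
step_arm --pt "0.6 0 0.8 0 0" --pt "0.6 0 0.8 0 0" --pt "0.6 0 0.8 0 0"

```text
t: 6.47
eef_pos: [0.5048, -0.038, 0.0653]
tool_rot: [-0.0, 0.999, -0.034, -0.004]
contact_force: [-9.2, 2.5, 6.4]
gripper_width: 0.999
```

Emit:
step_arm --pt "1.4 0 -2.2 0 0" --pt "3.4 0 -3.1 0 0" --pt "4.6 0 -4.8 0 0" --pt "6.3 0 -6.6 0 0" --pt "8.3 0 -8.0 0 0" --pt "10.2 0 -8.9 0 0" --pt "12.3 0 -9.5 0 0" --pt "12.3 0 -9.5 0 0" --pt "12.3 0 -9.5 0 0"

```text
t: 7.22
eef_pos: [0.5137, -0.0386, 0.0748]
tool_rot: [-0.001, 0.999, -0.034, -0.007]
contact_force: [-21.9, 2.0, 21.5]
gripper_width: 1.005
```

```bash
python3 -c "
from h import *
st(); pic('w6')"
```

```text
t 7.22 org mm [-168.1  -32.    74.8] yaw err deg -0.07 tilt [-0.0146  0.002 ] F(org) [-22.    0.5  21.5] w 1.0
```

View pics/w6.png

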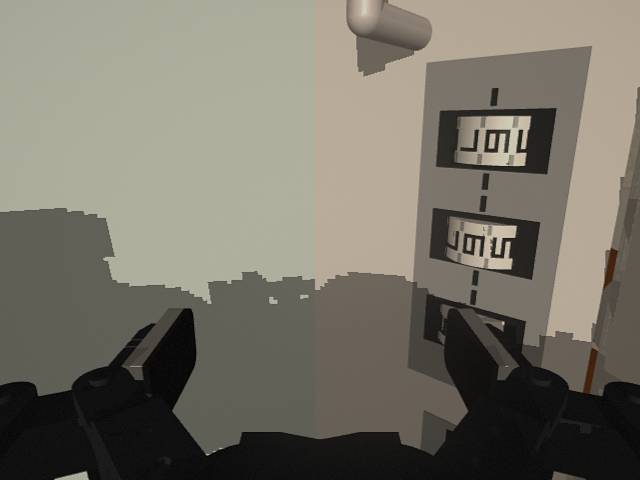

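Emit:
step_arm --pt "-5 0 -6 0 0" --pt "-12 0 -12 0 0" --pt "-20 0 -15 0 0" --pt "-20 0 -15 0 0" --pt "-20 0 -15 0 0"

```text
t: 7.68
eef_pos: [0.5012, -0.0375, 0.091]
tool_rot: [-0.0, 0.999, -0.034, 0.001]
contact_force: [0.1, 0.5, -0.7]
gripper_width: 1.0
```

```bash
cat > rd.py <<'E'
from h import *
import sys
st(); c=pic(sys.argv[1])
p=proj(c,[W(F(35,y,6)) for y in (32,0,-32)])
print(np.round(p))
for a in p: cv2.circle(c['frame'],tuple(np.round(a).astype(int).tolist()),1,(255,0,0),-1)
u0=int(p[:,0].mean()); v0=max(int(p[0,1])-45,0); r=c['frame'][v0:v0+220,max(u0-65,0):u0+65,::-1]
r=cv2.rotate(r,cv2.ROTATE_90_COUNTERCLOCKWISE); cv2.imwrite('pics/'+sys.argv[1]+'r.png',cv2.resize(r,None,fx=3.6,fy=3.6,interpolation=cv2.INTER_CUBIC))
E
python3 rd.py w7
```

```text
t 7.68 org mm [-180.7  -31.7   91. ] yaw err deg -0.02 tilt [0.001  0.0004] F(org) [ 0.1  0.5 -0.7] w 1.0
[[503. 138.]
 [492. 231.]
 [483. 313.]]
```

View pics/w7r.png

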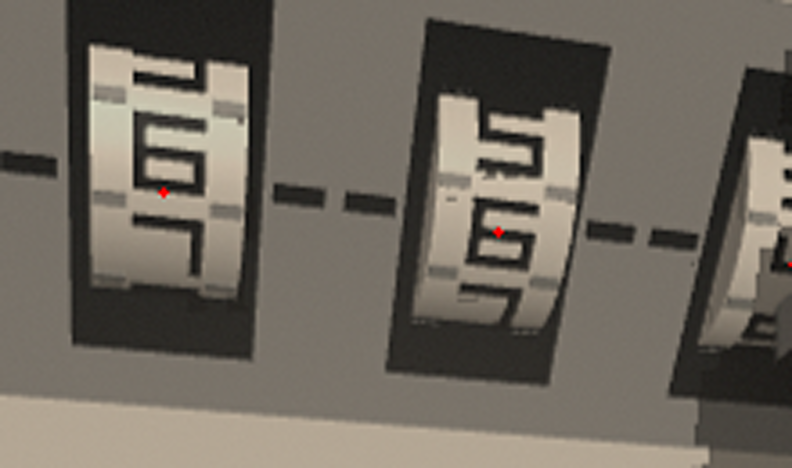

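Emit:
step_arm --pt "0 25 0 0 0" --pt "0 30 0 0 0" --pt "0 30 0 0 0"

```text
t: 7.98
eef_pos: [0.4991, -0.0695, 0.0907]
tool_rot: [0.0, 0.999, -0.036, 0.0]
contact_force: [-0.1, -0.0, 0.5]
gripper_width: 0.999
```

```bash
python3 rd.py w8
```

```text
t 7.98 org mm [-180.6  -63.8   90.7] yaw err deg -0.23 tilt [ 0.0004 -0.0009] F(org) [-0.1 -0.   0.5] w 1.0
[[515.  32.]
 [503. 138.]
 [492. 230.]]
```

View pics/w8r.png

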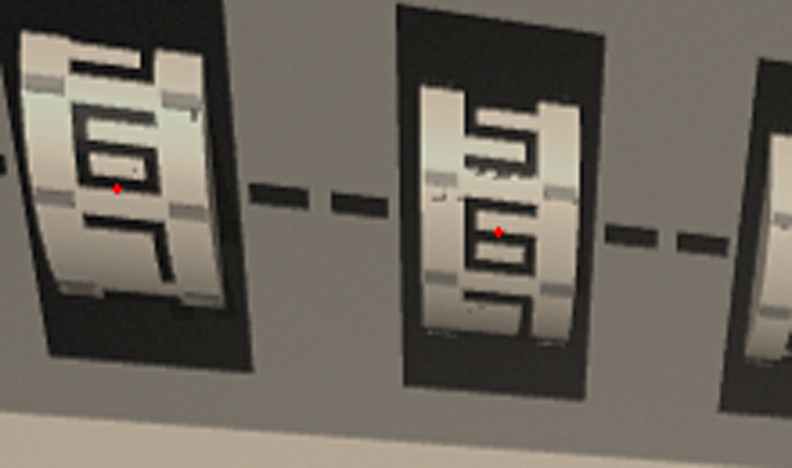

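```bash
sed -i 's/v0=max(int(p\[0,1\])-45,0)/v0=max(int(p[1,1])-110,0)/; s/v0+220/v0+260/; s/fx=3.6,fy=3.6/fx=3,fy=3/' rd.py; python3 -c "
from h import *
c=load('w8.npz'); r=cv2.rotate(c['frame'][10:280,430:560,::-1],cv2.ROTATE_90_COUNTERCLOCKWISE); cv2.imwrite('pics/w8q.png',cv2.resize(r,None,fx=2.95,fy=2.95,interpolation=cv2.INTER_CUBIC))"
```

```text
(no output)
```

View pics/w8q.png

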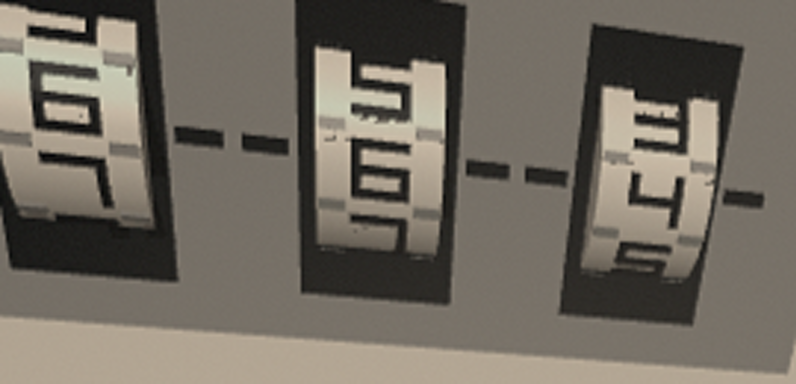

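```bash
cat >> plan.py <<'E'
def path(cur,ms,ps):
    return [[round(float(v),1) for v in ((t:=tcp(m,p))[0]-cur[0], cur[1]-t[1])] for m,p in zip(ms,ps)]
E
python3 -c "
from plan import *
ms=[-13,-13,-12.5,-10.5,-8.5,-6.5,-4.5,-2.5,-.5,1.5,3.5,5.5,7.5,9.5,11.5,13]
ps=[-8,-3,2]+[2.6]*13
print(tcp(-13,-8)); print(path((-180.9,90.5),ms,ps))"
```

```text
Traceback (most recent call last):
  File "plan.py", line 9
    return [[round(float(v),1) for v in ((t:=tcp(m,p))[0]-cur[0], cur[1]-t[1])] for m,p in zip(ms,ps)]
                                          ^^^^^^^^^^^
SyntaxError: assignment expression cannot be used in a comprehension iterable expression
```

```bash
python3 - <<'E'
s=open('plan.py').read(); i=s.index('def path'); m=s.index('if __name__')
open('plan.py','w').write(s[:m]+'''def path(cur,ms,ps):
    out=[]
    for m,p in zip(ms,ps):
        t=tcp(m,p); out.append([round(float(t[0]-cur[0]),1),round(float(cur[1]-t[1]),1)])
    return out
''')
E
python3 -c "
from plan import *
ms=[-13,-13,-12.5,-10.5,-8.5,-6.5,-4.5,-2.5,-.5,1.5,3.5,5.5,7.5,9.5,11.5,13]
ps=[-8,-3,2]+[2.6]*13
print(tcp(-13,-8)); print(path((-180.9,90.5),ms,ps))"
```

```text
[-185.66792344   68.26371206]
[[-4.8, 22.2], [-1.6, 26.1], [1.8, 29.3], [3.0, 27.6], [4.0, 25.7], [5.3, 24.1], [6.7, 22.7], [8.3, 21.5], [10.1, 20.6], [11.5, 19.1], [12.9, 17.6], [14.4, 16.3], [16.1, 15.2], [18.0, 14.4], [20.2, 13.8], [22.0, 13.6]]
```

Emit:
step_arm --pt "-5 -30 10 0 0" --pt "-5 -30 22 0 0" --pt "-5 -30 22 0 0" --pt "-1.6 -30 26 0 0" --pt "1.8 -30 29.3 0 0" --pt "1.8 -30 29.3 0 0" --pt "3 -30 27.6 0 0" --pt "4 -30 25.7 0 0" --pt "5.3 -30 24.1 0 0" --pt "6.7 -30 22.7 0 0" --pt "8.3 -30 21.5 0 0" --pt "10.1 -30 20.6 0 0" --pt "11.5 -30 19.1 0 0" --pt "12.9 -30 17.6 0 0" --pt "14.4 -30 16.3 0 0" --pt "16.1 -30 15.2 0 0" --pt "18 -30 14.4 0 0" --pt "20.2 -30 13.8 0 0" --pt "20.2 -30 13.8 0 0" --pt "20.2 -30 13.8 0 0"

```text
t: 9.7
eef_pos: [0.5243, -0.0397, 0.0788]
tool_rot: [0.0, 0.999, -0.034, 0.003]
contact_force: [0.7, 0.4, 7.6]
gripper_width: 1.003
```

Emit:
step_arm --pt "-1 0 -8 0 0" --pt "-10 0 -16 0 0" --pt "-20 20 -16 0 0" --pt "-20 30 -16 0 0" --pt "-20 30 -16 0 0"

```text
t: 10.12
eef_pos: [0.4995, -0.0702, 0.0938]
tool_rot: [0.0, 0.999, -0.036, 0.001]
contact_force: [0.5, -0.2, 0.4]
gripper_width: 0.999
```

```bash
python3 rd.py w9
```

```text
t 10.12 org mm [-180.2  -64.5   93.8] yaw err deg -0.26 tilt [ 0.0019 -0.0009] F(org) [ 0.5 -0.2  0.4] w 1.0
[[509.  32.]
 [498. 135.]
 [488. 226.]]
```

View pics/w9r.png

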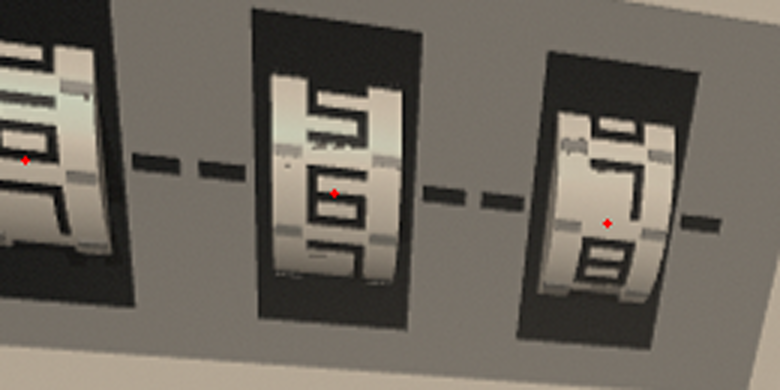

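```bash
python3 -c "
from plan import *
print(path((-180.7,92.7),[7,7,6.5,5.5,4.5,3.5,2.5,1.5,1.5],[-6,0,2.4,2.6,2.6,2.6,2.6,2.6,-4]))"
```

```text
[[9.9, 11.1], [13.8, 15.7], [14.9, 17.8], [14.2, 18.5], [13.4, 19.1], [12.7, 19.8], [12.0, 20.5], [11.3, 21.3], [7.1, 16.2]]
```

Emit:
step_arm --pt "5 -30 6 0 0" --pt "9.9 -30 11 0 0" --pt "9.9 -30 11 0 0" --pt "13.8 -30 15.7 0 0" --pt "14.9 -30 17.8 0 0" --pt "14.9 -30 17.8 0 0" --pt "14.2 -30 18.5 0 0" --pt "13.4 -30 19.1 0 0" --pt "12.7 -30 19.8 0 0" --pt "12 -30 20.5 0 0" --pt "11.3 -30 21.3 0 0" --pt "11.3 -30 21.3 0 0" --pt "7 -30 16 0 0" --pt "0 -30 8 0 0" --pt "0 -10 0 0 0" --pt "0 0 0 0 0" --pt "0 0 0 0 0"

```text
t: 11.58
eef_pos: [0.4995, -0.0707, 0.0939]
tool_rot: [0.001, 0.999, -0.036, 0.001]
contact_force: [0.1, -0.1, 1.6]
gripper_width: 0.998
```

```bash
python3 rd.py w10
```

```text
t 11.58 org mm [-180.2  -65.    93.9] yaw err deg -0.3 tilt [ 0.0026 -0.0011] F(org) [ 0.1 -0.1  1.6] w 1.0
[[508.  30.]
 [497. 134.]
 [488. 225.]]
```

View pics/w10r.png

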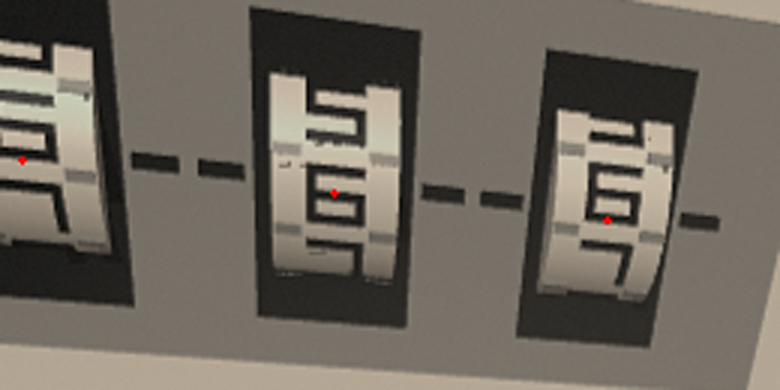

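```bash
python3 -c "
from plan import *
print(path((-180.7,92.7),[2,2,2,3,4,5,6,7,8,8],[-6,0,2,2.2,2.2,2.2,2.2,2.2,2.2,-4]))"
```

```text
[[6.1, 14.3], [10.0, 18.9], [11.2, 20.4], [12.0, 19.8], [12.8, 19.1], [13.5, 18.5], [14.3, 17.9], [15.2, 17.4], [16.1, 16.9], [12.1, 12.1]]
```

Emit:
step_arm --pt "3 -30 8 0 0" --pt "6 -30 14 0 0" --pt "6 -30 14 0 0" --pt "10 -30 18.9 0 0" --pt "11.2 -30 20.4 0 0" --pt "12 -30 19.8 0 0" --pt "12.8 -30 19.1 0 0" --pt "13.5 -30 18.5 0 0" --pt "14.3 -30 17.9 0 0" --pt "15.2 -30 17.4 0 0" --pt "16.1 -30 16.9 0 0" --pt "16.1 -30 16.9 0 0" --pt "16.1 -30 16.9 0 0" --pt "13 -30 12 0 0" --pt "5 -30 5 0 0" --pt "0 -10 0 0 0" --pt "0 0 0 0 0" --pt "0 0 0 0 0"

```text
t: 13.13
eef_pos: [0.4991, -0.0706, 0.0936]
tool_rot: [0.001, 0.999, -0.036, 0.001]
contact_force: [1.0, -0.5, 0.3]
gripper_width: 1.001
```

```bash
python3 rd.py w11
```

```text
t 13.13 org mm [-180.6  -65.    93.6] yaw err deg -0.3 tilt [ 0.0017 -0.0012] F(org) [ 1.  -0.4  0.3] w 1.0
[[511.  30.]
 [499. 134.]
 [489. 225.]]
```

View pics/w11r.png

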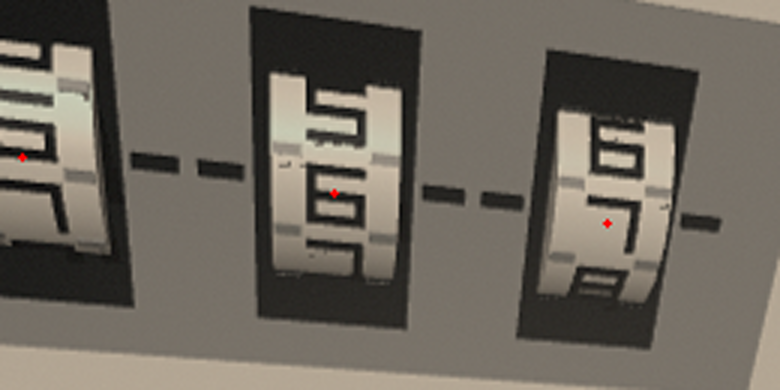

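```bash
python3 -c "
from plan import *
ms=[-12.5,-12.5,-12,-10,-8,-6,-4,-2,0,2,4,6,8,8]
print(path((-180.7,92.7),ms,[-8,-1,1.8]+[2.2]*10+[-4]))"
```

```text
[[-4.8, 23.8], [-0.3, 29.2], [1.7, 30.8], [2.8, 29.0], [3.9, 27.2], [5.2, 25.6], [6.6, 24.3], [8.3, 23.1], [10.2, 22.3], [11.4, 20.6], [12.8, 19.1], [14.3, 17.9], [16.1, 16.9], [12.1, 12.1]]
```

Emit:
step_arm --pt "-5 -35 5 0 0" --pt "-5 -62 15 0 0" --pt "-5 -62 23 0 0" --pt "-5 -62 23 0 0" --pt "-0.3 -62 29 0 0" --pt "1.7 -62 30.8 0 0" --pt "2.8 -62 29 0 0" --pt "3.9 -62 27.2 0 0" --pt "5.2 -62 25.6 0 0" --pt "6.6 -62 24.3 0 0" --pt "8.3 -62 23.1 0 0" --pt "10.2 -62 22.3 0 0" --pt "11.4 -62 20.6 0 0" --pt "12.8 -62 19.1 0 0" --pt "14.3 -62 17.9 0 0" --pt "16.1 -62 16.9 0 0" --pt "16.1 -62 16.9 0 0" --pt "16.1 -62 16.9 0 0" --pt "13 -62 12 0 0" --pt "0 -62 0 0 0"

```text
t: 14.85
eef_pos: [0.5053, -0.0059, 0.0931]
tool_rot: [0.0, 0.999, -0.034, 0.001]
contact_force: [1.4, -0.5, 0.5]
gripper_width: 1.006
```

```bash
python3 -c "
from h import *
st()"
```

```text
t 14.85 org mm [-1.787e+02  1.000e-01  9.310e+01] yaw err deg -0.03 tilt [ 0.0026 -0.0006] F(org) [ 1.4 -0.4  0.5] w 1.01
```

Emit:
step_arm --pt "0 30 0 0 0" --pt "0 30 0 0 0"

```text
t: 15.02
eef_pos: [0.502, -0.0398, 0.0943]
tool_rot: [0.001, 0.999, -0.036, 0.002]
contact_force: [0.9, -0.9, 0.9]
gripper_width: 0.998
```

```bash
python3 rd.py w12
```

```text
t 15.02 org mm [-179.7  -34.    94.3] yaw err deg -0.24 tilt [ 0.0039 -0.0019] F(org) [ 0.9 -0.8  0.9] w 1.0
[[496. 130.]
 [487. 222.]
 [478. 303.]]
```

View pics/w12r.png

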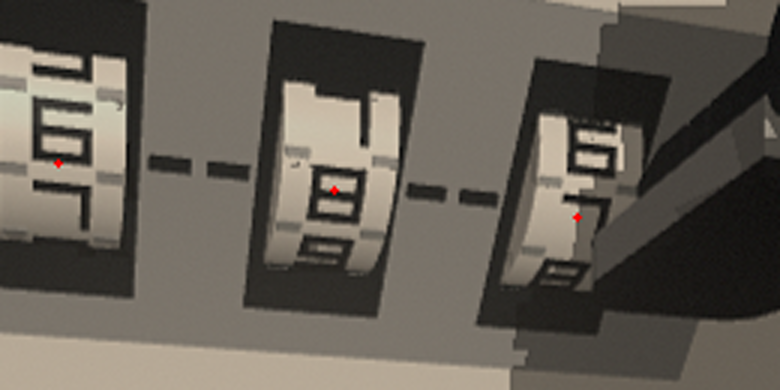

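```bash
python3 -c "
from plan import *
ms=[-12.5,-12.5,-12,-10,-8,-6,-4,-2,0,2,4,6,8,10,11.2]
print(path((-180.7,92.7),ms,[-8,-1,1.8]+[2.4]*14))"
```

```text
[[-4.8, 23.8], [-0.3, 29.2], [1.7, 30.8], [2.9, 29.1], [4.0, 27.3], [5.3, 25.8], [6.8, 24.4], [8.4, 23.3], [10.3, 22.4], [11.5, 20.7], [12.9, 19.3], [14.5, 18.0], [16.2, 17.0], [18.2, 16.3], [19.5, 15.9]]
```

Emit:
step_arm --pt "-5 -30 10 0 0" --pt "-5 -30 23 0 0" --pt "-5 -30 23 0 0" --pt "-0.3 -30 29 0 0" --pt "1.7 -30 30.8 0 0" --pt "2.9 -30 29.1 0 0" --pt "4 -30 27.3 0 0" --pt "5.3 -30 25.8 0 0" --pt "6.8 -30 24.4 0 0" --pt "8.4 -30 23.3 0 0" --pt "10.3 -30 22.4 0 0" --pt "11.5 -30 20.7 0 0" --pt "12.9 -30 19.3 0 0" --pt "14.5 -30 18 0 0" --pt "16.2 -30 17 0 0" --pt "18.2 -30 16.3 0 0" --pt "19.5 -30 15.9 0 0" --pt "19.5 -30 15.9 0 0" --pt "18 -30 10 0 0" --pt "0 -30 0 0 0"

```text
t: 16.73
eef_pos: [0.507, -0.006, 0.0937]
tool_rot: [0.0, 0.999, -0.034, 0.002]
contact_force: [-0.3, 1.0, 0.4]
gripper_width: 1.0
```

Emit:
step_arm --pt "0 30 0 0 0" --pt "0 30 0 0 0"

```text
t: 16.9
eef_pos: [0.5014, -0.04, 0.0942]
tool_rot: [0.001, 0.999, -0.036, 0.001]
contact_force: [-0.3, -1.4, -0.3]
gripper_width: 1.003
```

```bash
python3 rd.py w13
```

```text
t 16.9 org mm [-180.3  -34.2   94.2] yaw err deg -0.25 tilt [ 0.0029 -0.0021] F(org) [-0.2 -1.4 -0.3] w 1.0
[[498. 130.]
 [488. 221.]
 [479. 303.]]
```

View pics/w13r.png

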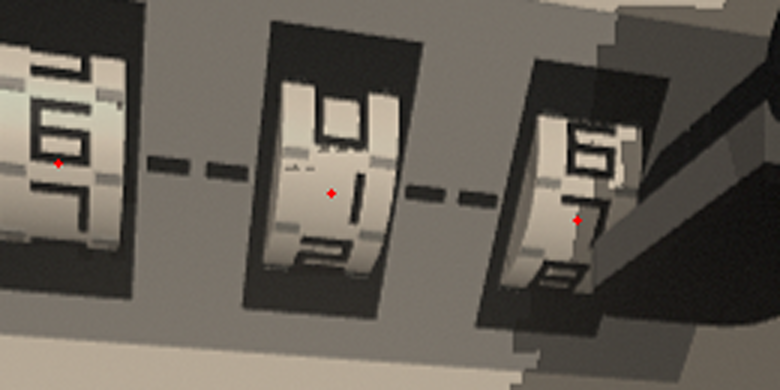

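```bash
python3 -c "
from plan import *
print(path((-180.7,92.7),[10.5,10.5,10,9,8,7,6,5,4,3,2,1,0,0],[-6,0,2]+[2.2]*10+[-4]))"
```

```text
[[13.3, 9.7], [17.2, 14.3], [18.0, 16.0], [17.1, 16.5], [16.1, 16.9], [15.2, 17.4], [14.3, 17.9], [13.5, 18.5], [12.8, 19.1], [12.0, 19.8], [11.4, 20.6], [10.8, 21.4], [10.2, 22.3], [6.2, 17.5]]
```

Emit:
step_arm --pt "0 -40 0 0 0" --pt "5 -62 4 0 0" --pt "13 -62 9 0 0" --pt "13 -62 9 0 0" --pt "17.2 -62 14.3 0 0" --pt "18 -62 16 0 0" --pt "17.1 -62 16.5 0 0" --pt "16.1 -62 16.9 0 0" --pt "15.2 -62 17.4 0 0" --pt "14.3 -62 17.9 0 0" --pt "13.5 -62 18.5 0 0" --pt "12.8 -62 19.1 0 0" --pt "12 -62 19.8 0 0" --pt "11.4 -62 20.6 0 0" --pt "10.8 -62 21.4 0 0" --pt "10.2 -62 22.3 0 0" --pt "10.2 -62 22.3 0 0" --pt "6 -62 17 0 0" --pt "0 -62 5 0 0" --pt "0 -40 0 0 0"

```text
t: 18.62
eef_pos: [0.504, 0.0069, 0.0935]
tool_rot: [-0.001, 0.999, -0.032, 0.0]
contact_force: [0.7, -0.5, -0.5]
gripper_width: 1.002
```

Emit:
step_arm --pt "0 30 0 0 0" --pt "0 30 0 0 0"

```text
t: 18.78
eef_pos: [0.5017, -0.0325, 0.094]
tool_rot: [0.002, 0.999, -0.038, 0.001]
contact_force: [0.2, -0.1, 0.7]
gripper_width: 1.001
```

```bash
python3 rd.py w14
```

```text
t 18.78 org mm [-180.6  -26.8   94. ] yaw err deg -0.5 tilt [ 0.0024 -0.003 ] F(org) [ 0.2 -0.1  0.7] w 1.0
[[496. 151.]
 [487. 240.]
 [479. 320.]]
```

View pics/w14r.png

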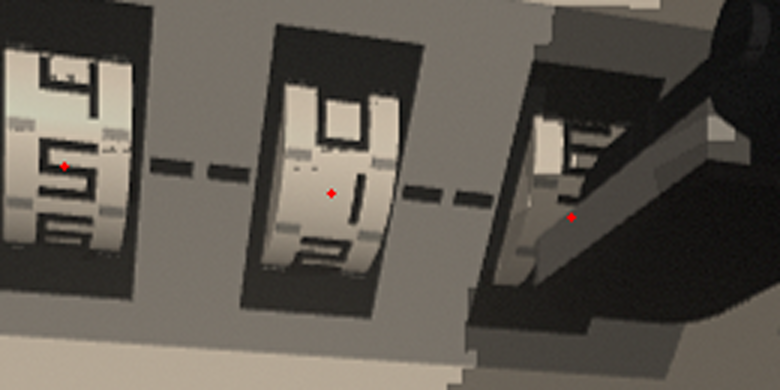

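```bash
python3 -c "
from plan import *
print(path((-180.7,92.7),[8.7,8.7,8.5,7,6,5,4,3,2,1,1],[-6,0,2]+[2.2]*7+[-4]))"
```

```text
[[11.5, 10.3], [15.4, 14.9], [16.5, 16.5], [15.2, 17.4], [14.3, 17.9], [13.5, 18.5], [12.8, 19.1], [12.0, 19.8], [11.4, 20.6], [10.8, 21.4], [6.8, 16.6]]
```

Emit:
step_arm --pt "0 -35 0 0 0" --pt "5 -52 4 0 0" --pt "11.5 -52 10 0 0" --pt "11.5 -52 10 0 0" --pt "15.4 -52 14.9 0 0" --pt "16.5 -52 16.5 0 0" --pt "15.2 -52 17.4 0 0" --pt "14.3 -52 17.9 0 0" --pt "13.5 -52 18.5 0 0" --pt "12.8 -52 19.1 0 0" --pt "12 -52 19.8 0 0" --pt "11.4 -52 20.6 0 0" --pt "10.8 -52 21.4 0 0" --pt "10.8 -52 21.4 0 0" --pt "6.8 -52 16.6 0 0" --pt "0 -52 0 0 0" --pt "0 -20 0 0 0" --pt "0 20 0 0 0" --pt "0 40 0 0 0" --pt "0 40 0 0 0"

```text
t: 20.5
eef_pos: [0.4985, -0.0722, 0.0938]
tool_rot: [0.001, 0.999, -0.039, 0.001]
contact_force: [-0.3, -0.4, -0.1]
gripper_width: 1.0
```

```bash
python3 rd.py w15
```

```text
t 20.5 org mm [-181.   -66.6   93.8] yaw err deg -0.56 tilt [ 0.0017 -0.0029] F(org) [-0.2 -0.4 -0.1] w 1.0
[[511.  23.]
 [500. 128.]
 [491. 220.]]
```

View pics/w15.png

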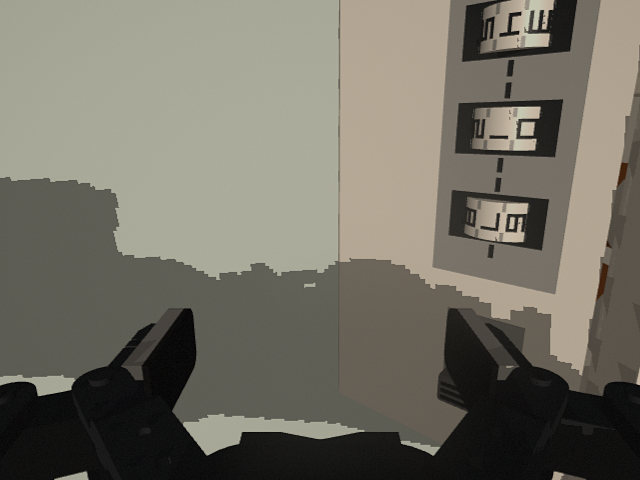

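View pics/w15r.png

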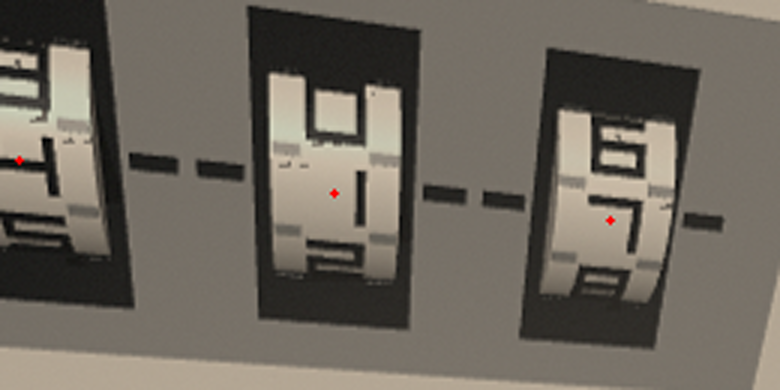

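Emit:
step_arm --pt "0 40 0 0 0" --pt "0 65 0 0 0" --pt "5 65 10 0 0" --pt "9 65 16 0 0" --pt "9 65 20.5 0 0" --pt "9 65 20.5 0 0" --pt "9 65 20.5 0 0"

```text
t: 21.13
eef_pos: [0.5037, -0.1296, 0.0719]
tool_rot: [-0.0, 0.999, -0.033, -0.001]
contact_force: [0.1, -1.4, 0.3]
gripper_width: 0.998
```

```bash
python3 -c "
from h import *
st(); c=pic('w16'); print(proj(c,[W(F(35,-106,16)),W(F(35,-94,16)),W(F(46,-106,16)),W(F(24,-106,16))]))"
```

```text
t 21.13 org mm [-171.9 -123.4   71.9] yaw err deg 0.09 tilt [-0.0014  0.0006] F(org) [ 0.2 -1.4  0.3] w 1.0
[[472.230518   298.69421747]
 [476.28651655 261.19849022]
 [438.25373882 289.72072095]
 [510.04350299 308.68088181]]
```

View pics/w16.png

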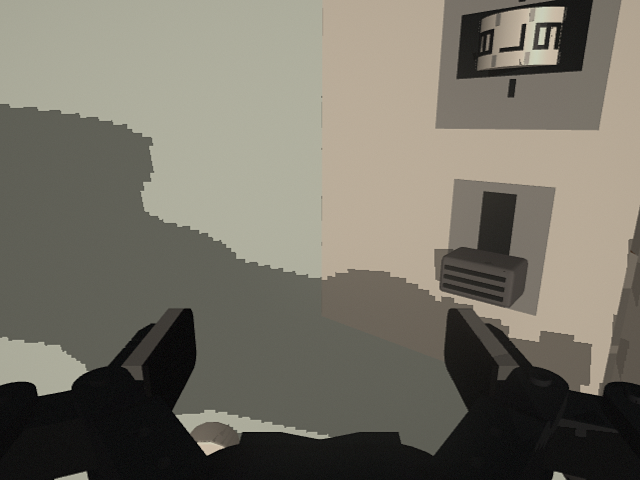

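Emit:
step_arm --pt "0 -4 0 0 0" --pt "0 -8 0 0 0" --pt "0 -12 0 0 0" --pt "0 -15 0 0 0" --pt "0 -18 0 0 0" --pt "0 -21 0 0 0" --pt "0 -24 0 0 0" --pt "0 -27 0 0 0" --pt "0 -27 0 0 0" --pt "0 -27 0 0 0"

```text
t: 22.02
eef_pos: [0.5056, -0.107, 0.0726]
tool_rot: [0.002, 0.999, -0.036, 0.001]
contact_force: [0.1, -9.4, 0.1]
gripper_width: 0.998
```

```bash
python3 -c "
from h import *
st(); c=pic('w17'); print(proj(c,[W(F(35,-90,16)),W(F(35,-78,16))]))"
```

```text
t 22.02 org mm [-171.6 -100.8   72.6] yaw err deg -0.25 tilt [ 0.0012 -0.0032] F(org) [ 0.7 -9.4  0.1] w 1.0
[[468.02282722 316.85589101]
 [471.71504569 280.61137097]]
```

View pics/w17.png

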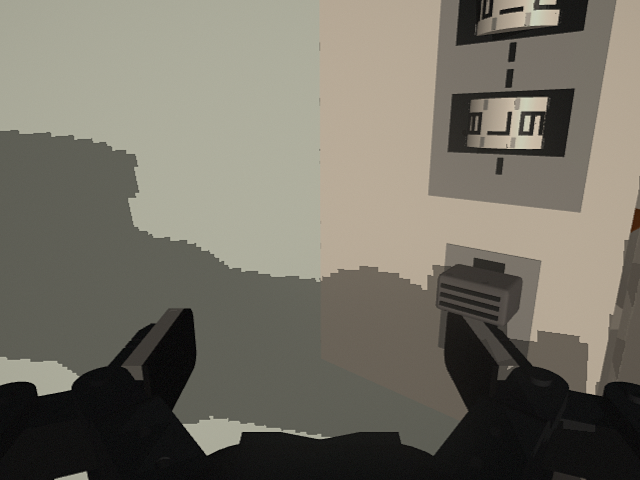

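Emit:
step_arm --pt "0 4 0 0 0" --pt "0 8 0 0 0" --pt "0 8 -20 0 0" --pt "0 8 -45 0 0" --pt "0 8 -45 0 0.3"

```text
t: 22.48
eef_pos: [0.5074, -0.1124, 0.1206]
tool_rot: [-0.0, 0.999, -0.034, 0.003]
contact_force: [0.9, 0.1, 0.2]
gripper_width: 0.884
```

```bash
python3 -c "
from h import *
st(); c=pic('w18'); print(proj(c,[W(F(35,-90,16)),W(F(35,-78,16)),W(F(46,-90,16)),W(F(24,-90,16))]))"
```

```text
t 22.48 org mm [-169.4 -106.1  120.6] yaw err deg -0.03 tilt [0.0051 0.0006] F(org) [0.9 0.2 0.2] w 0.88
[[424.49398146 254.44904   ]
 [426.47014895 226.46634002]
 [401.08368778 249.54798574]
 [449.78844615 259.74455425]]
```

View pics/w18.png

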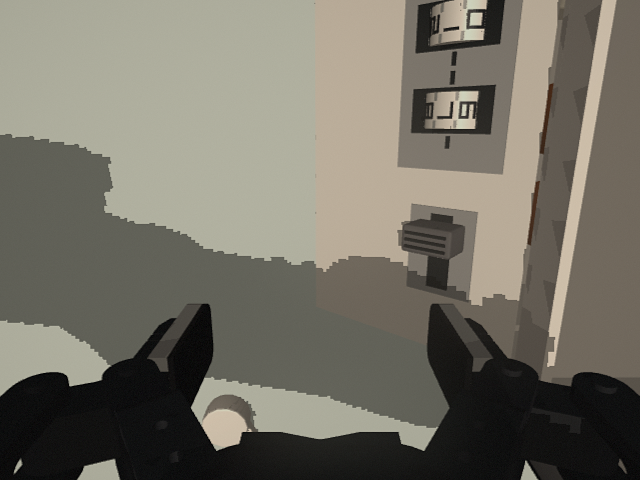

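Emit:
step_arm --pt "-5 -40 0 0 0.6" --pt "-5 -80 0 0 0.6" --pt "-5 -120 0 0 0.6" --pt "-5 -160 0 0 0.6" --pt "0 -200 0 0 0.6" --pt "8 -201 0 0 0.6" --pt "8 -201 0 0 0.6" --pt "8 -201 0 0 0.6" --pt "8 -201 0 0 0.6"

```text
t: 23.28
eef_pos: [0.5261, 0.0861, 0.1169]
tool_rot: [0.0, 0.999, -0.035, -0.001]
contact_force: [0.0, -0.1, 0.1]
gripper_width: 0.393
```

```bash
python3 fp.py w19 | grep -v "^z -1"; python3 -c "
from h import *
c=load('w19.npz'); print(proj(c,[W(F(62,95,30)),W(F(62,125,30)),W(F(62,65,30))]))"
```

```text
t 23.28 org mm [-164.2   93.3  116.9] yaw err deg -0.15 tilt [-0.0013 -0.001 ] F(org) [ 0.  -0.1  0.1] w 0.39
z -90 95 xmin [-62. -61.]
z -80 86 xmin [-64. -63.]
z -70 41 xmin [-59. -58.]
z -60 42 xmin [-56. -55.]
z -50 43 xmin [-52. -51.]
z -40 51 xmin [-49. -47.]
z -30 27 xmin [-42. -41.]
z -20 15 xmin [-29. -29.]
z 0 18 xmin [-29. -29.]
wz -60 2221 x [ 5.3 57.6] y [-14.2 -12.6  -6.6]
wz -56 2102 x [ 5.4 58.2] y [-14.1 -12.5  -6.2]
wz -52 1512 x [ 6.6 56.8] y [-14.1 -12.9  -6.4]
wz -48 1110 x [40.9 55.2] y [-14.1 -13.1  -8.8]
wz -44 974 x [39.3 53.5] y [-14.1 -13.1  -8.7]
wz -40 1021 x [19.  52.2] y [-14.1 -13.2  -6.5]
wz -36 1802 x [16.6 50.2] y [-14.9 -13.   -6.1]
wz -32 1258 x [17.4 48.6] y [-15.2 -13.2  -7.8]
wz -28 899 x [18. 47.] y [-15.4 -13.2  -7.5]
wz -24 417 x [18.  38.8] y [-15.1 -13.   -6.4]
wz -20 340 x [16.4 28.2] y [-13.6 -10.6  -6.2]
wz -16 223 x [16.3 23. ] y [-12.9 -12.2  -6.5]
wz -12 226 x [16.4 29.8] y [-12.9 -12.1  -6.8]
wz -8 285 x [16.4 29.9] y [-12.9 -10.1  -6.5]
wz -4 252 x [16.4 29.9] y [-12.9 -11.6  -6.8]
wz 0 243 x [16.3 29.9] y [-12.9 -11.7  -6.5]
wz 4 232 x [16.4 74.7] y [-15.6 -10.8  -6.2]
wz 8 397 x [16.3 75. ] y [-15.8 -11.1  -6.2]
wz 12 312 x [16.4 74.9] y [-15.9 -12.   -6.2]
wz 16 186 x [16.4 74.9] y [-15.8 -11.   -6.2]
wz 20 145 x [73.5 74.9] y [-15.9 -11.1  -6.1]
[[340.55531009 283.26402661]
 [341.30643523 215.37572064]
 [339.86885132 345.30764754]]
```

View pics/w19.png

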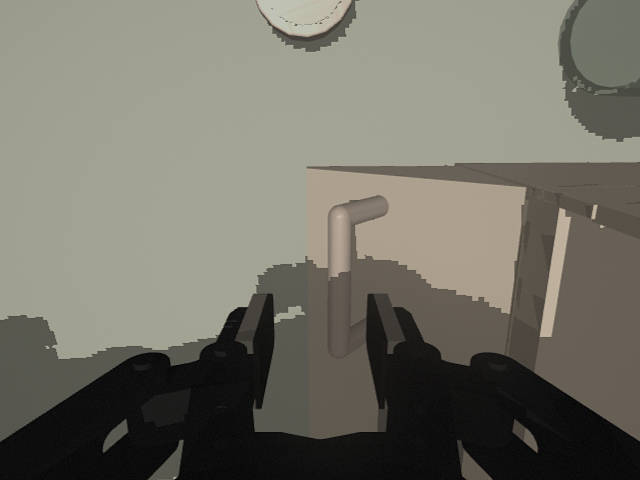

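Emit:
step_arm --pt "3 0 15 0 0.6" --pt "3 0 30 0 0.6" --pt "3 0 40 0 0.6" --pt "3 0 44 0 0.6" --pt "3 0 44 0 0.6" --pt "3 0 44 0 0.6" --newtons 20

```text
t: 23.88
eef_pos: [0.5299, 0.0872, 0.0736]
tool_rot: [0.0, 0.999, -0.034, -0.0]
contact_force: [0.4, 0.1, 0.4]
gripper_width: 0.398
```

```bash
python3 -c "
from h import *
st(); c=pic('w20')"
```

```text
t 23.88 org mm [-160.5   94.5   73.6] yaw err deg -0.08 tilt [-0.0002 -0.0001] F(org) [0.3 0.2 0.4] w 0.4
```

View pics/w20.png

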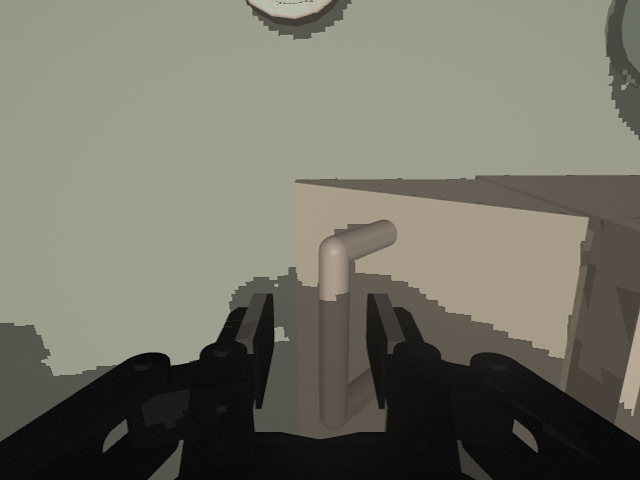

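Emit:
step_arm --pt "2 0 0 0 1" --pt "3 0 0 0 1" --pt "3 0 0 0 1" --pt "3 0 0 0 1" --pt "3 0 0 0 1" --newtons 20

```text
t: 24.35
eef_pos: [0.5339, 0.0875, 0.0741]
tool_rot: [-0.0, 0.999, -0.034, 0.001]
contact_force: [1.8, -0.6, 6.0]
gripper_width: 0.108
```

Emit:
step_arm --pt "-5 0 0 0 1" --pt "-12 0 0 0 1" --pt "-20 0 0 0 1" --pt "-28 0 0 0 1" --pt "-36 0 0 0 1" --pt "-44 0 0 0 1" --pt "-52 0 0 0 1" --pt "-60 0 0 0 1" --pt "-68 0 0 0 1" --pt "-76 0 0 0 1" --pt "-84 0 0 0 1" --pt "-92 0 0 0 1" --pt "-97 0 0 0 1" --pt "-100 0 0 0 1" --pt "-102 0 0 0 1" --pt "-102 0 0 0 1" --pt "-102 0 0 0 1"

```text
t: 25.77
eef_pos: [0.4345, 0.0943, 0.0741]
tool_rot: [-0.0, 0.999, -0.034, 0.004]
contact_force: [11.2, -2.1, -4.6]
gripper_width: 0.107
```

```bash
python3 -c "
from h import *
st(); c=pic('w21'); pic('t21','top')"
```

```text
t 25.77 org mm [-256.1   95.2   74.1] yaw err deg -0.07 tilt [0.0082 0.0006] F(org) [11.3 -1.3 -4.6] w 0.11
```

View pics/w21.png

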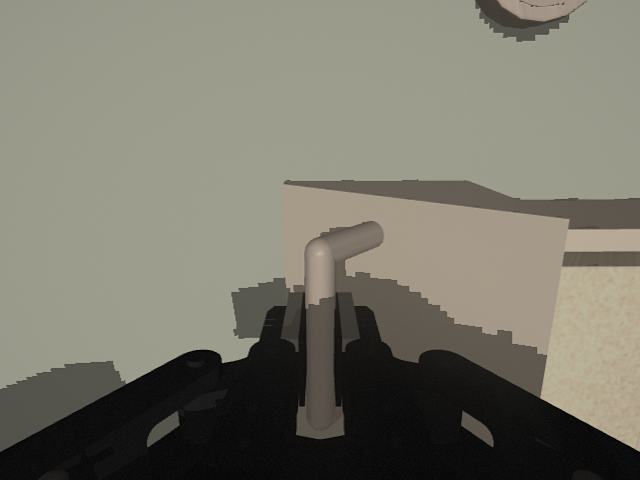

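Emit:
step_arm --pt "2 0 0 0 1" --pt "2 0 0 0 0.5" --pt "2 0 0 0 0.5" --pt "2 0 0 0 0.5" --pt "2 0 0 0 0.5"

```text
t: 26.28
eef_pos: [0.4319, 0.0942, 0.073]
tool_rot: [0.0, 0.999, -0.034, -0.001]
contact_force: [-0.5, -1.2, -0.2]
gripper_width: 0.498
```

Emit:
step_arm --pt "2 0 -15 0 0.5" --pt "2 0 -40 0 0.5" --pt "2 0 -80 0 0.5" --pt "2 0 -110 0 0.5" --pt "2 20 -130 0 0.5" --pt "2 55 -130 0 0.5" --pt "2 55 -130 0 0.5"

```text
t: 26.87
eef_pos: [0.4306, 0.0346, 0.2043]
tool_rot: [-0.0, 0.999, -0.037, 0.001]
contact_force: [-0.9, -0.5, -0.2]
gripper_width: 0.5
```

```bash
python3 -c "
from h import *
st(); c=pic('w22'); t=pic('t22','top'); s=pic('s22','side')
D=np.array([-.1,0,0])
print(proj(c,[W(F(35,y,6)+D) for y in (32,0,-32)]),proj(c,W(F(35,-90,16)+D)),proj(c,W(F(62,95,30)+D)))
print('top handle/tab', proj(t,W(F(62,95,30)+D)),proj(t,W(F(107,-139,0)+D)),proj(t,W(F(107,139,0)+D)))
cv2.imwrite('pics/t22c.png',cv2.resize(t['frame'][130:350,200:440,::-1],None,fx=2.7,fy=2.7,interpolation=cv2.INTER_CUBIC))"
```

```text
t 26.87 org mm [-255.9   35.4  204.3] yaw err deg -0.33 tilt [0.001  0.0007] F(org) [-0.9 -0.5 -0.2] w 0.5
[[377.61112319 240.02580882]
 [376.06657345 286.82291324]
 [374.61591929 330.77514886]] [364.30469497 411.07093224] [320.51484428 138.84336382]
top handle/tab [264.66686799 308.92210981] [363.23891828 324.22560055] [247.20677358 314.43934357]
```

View pics/w22.png

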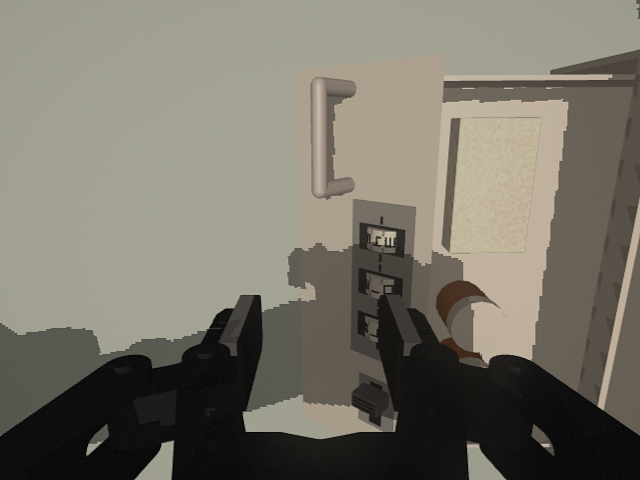

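View pics/t22c.png

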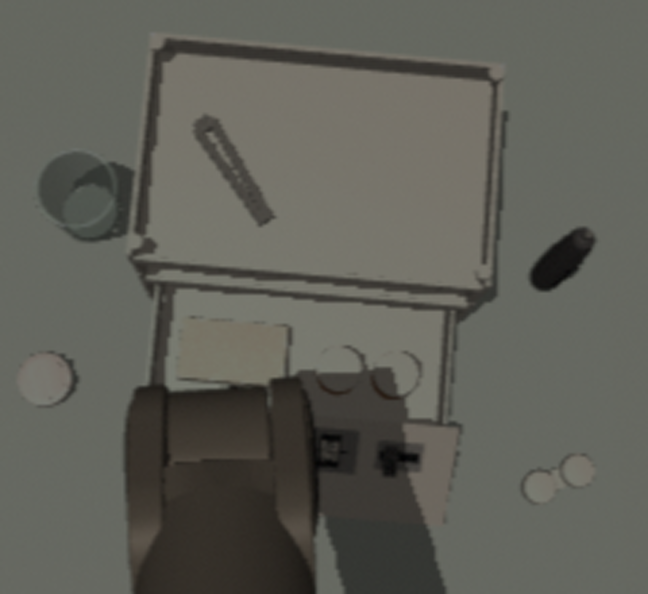

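Emit:
step_arm --pt "-5 40 0 0 0.5" --pt "-5 80 0 0 0.5" --pt "-5 110 0 0 0.5" --pt "-5 110 0 0 0.5" --pt "-5 110 0 0 0.5"

```text
t: 27.43
eef_pos: [0.4185, -0.0707, 0.2029]
tool_rot: [0.0, 0.999, -0.035, -0.001]
contact_force: [0.5, 1.4, -0.4]
gripper_width: 0.501
```

```bash
python3 -c "
from h import *
st(); c=pic('w23')
D=np.array([-.1,0,0]); p=proj(c,[W(F(35,y,6)+D) for y in (32,0,-32)]+[W(F(35,-90,16)+D),W(F(62,95,30)+D)]); print(np.round(p))
f=c['frame'].copy()
for a in p: cv2.circle(f,tuple(np.round(a).astype(int).tolist()),1,(255,0,0),-1)
u0=int(p[0,0]);v0=max(int(p[0,1])-30,0)
r=cv2.rotate(f[v0:v0+190,u0-60:u0+60,::-1],cv2.ROTATE_90_COUNTERCLOCKWISE); cv2.imwrite('pics/w23r.png',cv2.resize(r,None,fx=4.2,fy=4.2,interpolation=cv2.INTER_CUBIC))"
```

```text
t 27.43 org mm [-261.   -70.5  202.9] yaw err deg -0.17 tilt [-0.0012 -0.0004] F(org) [ 0.4  1.4 -0.4] w 0.5
[[394.  61.]
 [391. 119.]
 [389. 174.]
 [377. 269.]
 [331. -69.]]
```

View pics/w23r.png

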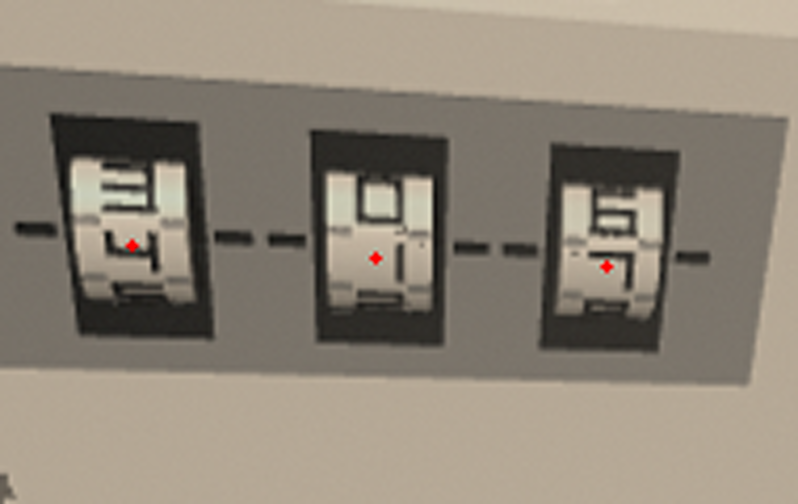

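View pics/w23.png

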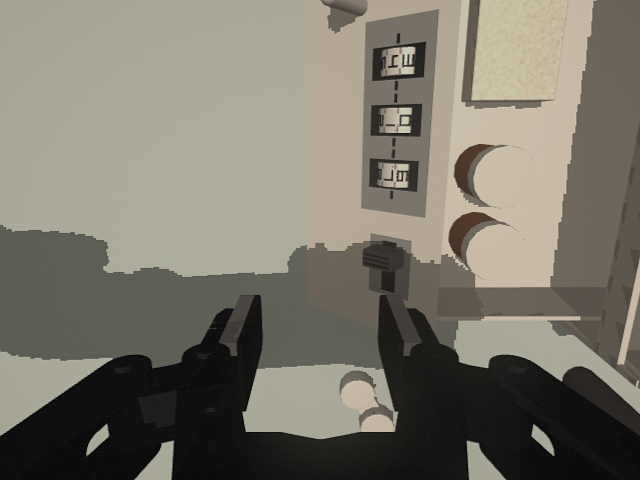

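The view shows the wheels at 4-1-7 (near (398,60), (396,120) and (393,175)). The tab is across at (380,260), the drawer is out, and the gripper touches nothing.

```bash
python3 -c "
from station import bot
print(bot.hand_in())"
```

```text
the job is handed in; nothing more can be done
None
```

The drawer is open to its stop with the wheels on 4-1-7 and the slide pushed across, and I handed the job in at about 27.5 s of the 61 s allowed. The hand-in reports no verdict.

**What I did:**
- **Wheels:** I rolled them one at a time with the outer edge of one open finger. The right wheel came to rest between two numerals and needed two correcting strokes.
- **Slide:** I pushed the release slide sideways until it met about 9 N at its stop.
- **Drawer:** I gripped the handle bar, pulled until the force rose to about 11 N at the stop, then let go and backed off.

**Last checks:**
- **Wheels:** the wrist picture shows 4, 1 and 7 centred on the index points to about 0.5 mm.
- **Slide:** the tab sits where its fully pushed position should appear, within a few pixels.
- **Drawer:** the handle travelled about 99 of 100 mm and lines up with its predicted open position.
- **Contact:** the gripper is clear, with force readings at noise level.
- **Bystanders:** the toothbrush, tumbler, tin, lens case and tweezers look unmoved and upright in the pictures. I did not recheck the comb, floss and cream jar separately.

**Things that went wrong or disagreed:**
- **Tray touch:** the gripper's knuckle brushed the tray edge once with about 9 N, so I switched to the fully open jaw.
- **First wheel stroke:** it pressed on the wheel with about 30 N before I eased off. Later strokes were lighter.
- **Fingertip contact:** it came about 1.6 mm later than I had measured.

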